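Press-test push locks and sort them

ROBOT

A 6-joint arm with a two-finger parallel gripper is mounted at the origin on the work surface. World frame = base frame: x ahead of the robot, y to its left, z up, the work surface at z = 0. Lengths are in mm, angles in rad, forces in N, time in s.
With the tool pointing down it reaches from about 400 to 925 mm from the base axis. Payload 3.4 kg.
Tool frame: the origin (TCP) lies at the very end of the fingers, on their centre line; the grasp point (between the pads) lies 19 mm behind it; z points along the fingers, y is the line along which they close (so a half turn about z gives the same grasp; the last joint's range is limited). The gripper opens to 85 mm and grips with 20 to 120 N. Pads are 22 mm wide; open, the fingers measure 114 mm over their backs; the gripper's body (76 mm by 85 mm) begins 54 mm behind the grasp point. The pads swing forward as they close: fully open they stand 13 mm farther back than shut.
Start: joints at [-1.395, 0.307, 1.506, -0, 1.328, -0.073], TCP at [141.564, -557.307, 231.305] pointing down, gripper open.
Joint ranges: [-3.12, 3.12], [-1.05, 2.28], [0.14, 2.33], [-1.42, 4.57], [0.1, 2.73], [-2.68, 2.68]. Speed limits (rad/s): [2.57, 2.57, 3.14, 3.14, 3.14, 3.14].

INTERFACE

Orientations are given as a unit quaternion [w, x, y, z].
In Python, from workcell import manip gives the robot as it stands. The module is installed in compiled form; this text tells all that it offers.
- The arm moves only by the shell command python3 -m handwheel 'ROWS' [OPENING]. ROWS is JSON, a list that holds one entry, the list of rows, each a list of 4 numbers: the shift along the tool's x, y, z in m, then the turn about the tool's z in rad. In form: [[[dx, dy, dz, turn], ...]]. A call has 1 to 8 rows; each row is the pose to reach, as a shift and turn from the pose commanded when the call began, along the tool's axes at that moment; what a row does not reach only later rows make up. A row lasts 1/10 s, in which the tool goes at most 50 mm and 8.59 degrees, less where a joint would pass 70% of its speed; a pose out of reach is approached as far as the arm can. A call with a gripper value outside its range is refused whole. OPENING is the closure, from 0 (fully open) to 1 (shut), set as the call begins (- or left out, the last holds). The fingers move at their own pace and stop on an object; the grip force is fixed at half the most. Time passes only in rows, so rows that repeat a pose let the fingers close. It gives the time, the measured TCP pose, the force, the opening and the grip force at its end, in the units of the state.
- manip.get_state(): the state, without advancing time (a new reading comes with each control period).
- manip.snapshot(name): name is "scene" or "top" or "wrist"; returns the picture (420x560x3 uint8, red, green, blue); there is no depth.
- manip.calibration(name): a dict with "intrinsics" (3x3 intrinsics, pixels), "extrinsics" (4x4, takes a point from camera to world coordinates). Camera axes: x right, y up, looking along -z (the intrinsics and any distortion apply to the point x, -y, -z); pixel columns grow to the right and rows downward; lengths in mm; the calibration is good to about 2 mm. The wrist camera is an equidistant fisheye: a pixel r from the principal point sees the ray r / f radians off the axis. A picture is of the moment at which its call begins: read the wrist's pose just before it. calibration takes no time and is no camera call; for the wrist camera it gives the pose at the moment of the call.
- manip.close_job(): hands the job in; it is judged then, once.
The state is a dict: "t": time; "joint_positions": joint angles; "qd": joint speeds; "joint_torque": joint torques, N m; "eef_pos": TCP position; "ee_rot": TCP orientation; "contact_force": force on the tool from outside, world axes, zero at the start; "wrist_torque": the same for the moment, N m; "width": opening from 0.0 (shut) to 1.0 (fully open); "finger_force": force on a finger pad.
Only numpy, scipy, OpenCV 4.12 (cv2) and the standard library are available. Lean on these libraries where they do the work, as an engineer would, in place of code of your own. Each camera call takes 0.05 s, during which the arm holds its last target. There are 200 camera calls.

TASK

Press-test the push locks that stand on the bench: lift the tester off its hook, press the barrel of every lock straight in with the tester's tip as far as it will go, without forcing it and never with the gripper itself, and hang the tester back on its hook. A sound lock's barrel sinks in nearly flush and stays there, a faulty one stops after a few millimetres: stand the sound locks upright, side by side, in the blue tray and put the faulty ones in the red bin. Leave the jar, the screwdriver and the padlock where they are.

Things in the scene. Friction and masses are not known exactly. Their poses are not given: they have to be found in the camera images.
- tester: push tester, a round pen-shaped tool 155 mm long, 130 g. Origin at the centre of its tip's flat end, z up the tool. White tip 8 mm across, steel stem 10 mm across up to z 85 mm, aluminium collar 34 mm across (z 85-91), smooth orange grip 22 mm across with two black bands (z 91-155). It hangs upright with its collar on the stand's fork, tip 40 mm above the bench
- tester_collar (a point): the centre of the underside of the tester's collar, on its axis, 85 mm above its tip
- stand: fixed tool stand, origin on the bench under the hanging tester. Base plate 76 x 80 x 8 mm (x +7 to +83 mm), post 25 mm square at x +46 mm, nothing higher than 133 mm. On it a level steel fork hook open to the stand's -x: two prongs 10 mm wide, 17 mm apart, x -25 to +40 mm, their top 125 mm above the bench
- stand_seat (a point): where the centre of the collar's underside belongs on top of the fork, 125 mm up; axes as the stand. The prongs' open ends turn up 8 mm (x -25 to -20 mm) and an 8 mm high stop stands at x +20 to +25 mm: lift the tester more than 8 mm, then draw it out along -x (75 mm or more clears the fork); hang it back the same way
- tray: fixed blue tray for sound locks, outside 272 (x) x 132 (y) x 36 mm high, walls and floor 6 mm thick. Origin under its centre, on the bench
- bin: fixed red reject bin, outside 132 x 132 x 48 mm high, walls and floor 6 mm thick. Origin under its centre, on the bench
- jar: small closed jar 56 mm across, 65 mm high, a bystander
- driver: screwdriver 150 mm long lying on the bench, a bystander
- padlock: small brass padlock 40 x 22 x 62 mm, a bystander
- lock_a: push lock, dark steel body 50 (x) x 28 (y) x 34 (z) mm, about 180 g, standing on the bench with its brass barrel up. Origin at the centre of its underside. Absent in some starts (4 to 6 of the six locks are there). None, one or two of those present are faulty; they look the same until pressed
- lock_a_barrel: brass barrel of lock_a, 18 mm across, with a keyway, in the middle of its top. Origin at the centre of its face, the point to press: 45 mm above the lock's underside, 11 mm above its top. It slides in against about 5 N of friction and stays where it is left; a sound one sinks 8 mm to its stop (face 37 mm above the underside), a faulty one stops after 3 mm (face 42 mm above the underside)
- lock_b: push lock, dark steel body 50 (x) x 28 (y) x 34 (z) mm, about 180 g, standing on the bench with its brass barrel up. Origin at the centre of its underside. Absent in some starts (4 to 6 of the six locks are there). None, one or two of those present are faulty; they look the same until pressed
- lock_b_barrel: brass barrel of lock_b, 18 mm across, with a keyway, in the middle of its top. Origin at the centre of its face, the point to press: 45 mm above the lock's underside, 11 mm above its top. It slides in against about 5 N of friction and stays where it is left; a sound one sinks 8 mm to its stop (face 37 mm above the underside), a faulty one stops after 3 mm (face 42 mm above the underside)
- lock_c: push lock, dark steel body 50 (x) x 28 (y) x 34 (z) mm, about 180 g, standing on the bench with its brass barrel up. Origin at the centre of its underside. Absent in some starts (4 to 6 of the six locks are there). None, one or two of those present are faulty; they look the same until pressed
- lock_c_barrel: brass barrel of lock_c, 18 mm across, with a keyway, in the middle of its top. Origin at the centre of its face, the point to press: 45 mm above the lock's underside, 11 mm above its top. It slides in against about 5 N of friction and stays where it is left; a sound one sinks 8 mm to its stop (face 37 mm above the underside), a faulty one stops after 3 mm (face 42 mm above the underside)
- lock_d: push lock, dark steel body 50 (x) x 28 (y) x 34 (z) mm, about 180 g, standing on the bench with its brass barrel up. Origin at the centre of its underside. Absent in some starts (4 to 6 of the six locks are there). None, one or two of those present are faulty; they look the same until pressed
- lock_d_barrel: brass barrel of lock_d, 18 mm across, with a keyway, in the middle of its top. Origin at the centre of its face, the point to press: 45 mm above the lock's underside, 11 mm above its top. It slides in against about 5 N of friction and stays where it is left; a sound one sinks 8 mm to its stop (face 37 mm above the underside), a faulty one stops after 3 mm (face 42 mm above the underside)
- lock_e: push lock, dark steel body 50 (x) x 28 (y) x 34 (z) mm, about 180 g, standing on the bench with its brass barrel up. Origin at the centre of its underside. Absent in some starts (4 to 6 of the six locks are there). None, one or two of those present are faulty; they look the same until pressed
- lock_e_barrel: brass barrel of lock_e, 18 mm across, with a keyway, in the middle of its top. Origin at the centre of its face, the point to press: 45 mm above the lock's underside, 11 mm above its top. It slides in against about 5 N of friction and stays where it is left; a sound one sinks 8 mm to its stop (face 37 mm above the underside), a faulty one stops after 3 mm (face 42 mm above the underside)
- lock_f: push lock, dark steel body 50 (x) x 28 (y) x 34 (z) mm, about 180 g, standing on the bench with its brass barrel up. Origin at the centre of its underside. Absent in some starts (4 to 6 of the six locks are there). None, one or two of those present are faulty; they look the same until pressed
- lock_f_barrel: brass barrel of lock_f, 18 mm across, with a keyway, in the middle of its top. Origin at the centre of its face, the point to press: 45 mm above the lock's underside, 11 mm above its top. It slides in against about 5 N of friction and stays where it is left; a sound one sinks 8 mm to its stop (face 37 mm above the underside), a faulty one stops after 3 mm (face 42 mm above the underside)

How it is judged (in metres and radians):
On the way, in this order (a step that is already met when the one before it is completed fails the run):
1. the tester has been lifted off its hook and away from it (6 cm) (distance between tester_collar and stand_seat above 0.06 m), for 0.2 s.
2. every lock present has had its barrel pressed in to its stop (sound: at least 6.5 mm, faulty: at least 2.3 mm) while the tester is off its hook (z of lock_a_barrel in the frame of lock_a below 0.0385 m and z of lock_b_barrel in the frame of lock_b below 0.0427 m and z of lock_c_barrel in the frame of lock_c below 0.0385 m and z of lock_d_barrel in the frame of lock_d below 0.0385 m and z of lock_e_barrel in the frame of lock_e below 0.0427 m and z of lock_f_barrel in the frame of lock_f below 0.0385 m and distance between tester_collar and stand_seat above 0.06 m), for 0.2 s.
At the end, for the whole second after the job is handed in: The tester hangs upright on its hook (collar within 9 mm of the seat, tilt under 0.15 rad). Every sound lock present stands upright (tilt under 0.2 rad) on the floor of the blue tray, every faulty lock present lies or stands inside the red bin, all at rest and with the barrels still pressed in (distance between tester_collar and stand_seat below 0.009 m and angle between tester's own z axis and vertical below 0.15 rad and linear speed of each of tester, lock_a, lock_b, lock_c, lock_d, lock_e, lock_f below 0.03 m/s and x of lock_a in the frame of tray between -0.13 and 0.13 m and y of lock_a in the frame of tray between -0.06 and 0.06 m and z of lock_a in the frame of tray between 0 and 0.012 m and angle between each of lock_a, lock_c, lock_d, lock_f's own z axis and vertical below 0.2 rad and z of lock_a_barrel in the frame of lock_a below 0.0385 m and x of lock_b in the frame of bin between -0.06 and 0.06 m and y of lock_b in the frame of bin between -0.06 and 0.06 m and z of lock_b in the frame of bin between 0 and 0.04 m and z of lock_b_barrel in the frame of lock_b below 0.0427 m and x of lock_c in the frame of tray between -0.13 and 0.13 m and y of lock_c in the frame of tray between -0.06 and 0.06 m and z of lock_c in the frame of tray between 0 and 0.012 m and z of lock_c_barrel in the frame of lock_c below 0.0385 m and x of lock_d in the frame of tray between -0.13 and 0.13 m and y of lock_d in the frame of tray between -0.06 and 0.06 m and z of lock_d in the frame of tray between 0 and 0.012 m and z of lock_d_barrel in the frame of lock_d below 0.0385 m and x of lock_e in the frame of bin between -0.06 and 0.06 m and y of lock_e in the frame of bin between -0.06 and 0.06 m and z of lock_e in the frame of bin between 0 and 0.04 m and z of lock_e_barrel in the frame of lock_e below 0.0427 m and x of lock_f in the frame of tray between -0.13 and 0.13 m and y of lock_f in the frame of tray between -0.06 and 0.06 m and z of lock_f in the frame of tray between 0 and 0.012 m and z of lock_f_barrel in the frame of lock_f below 0.0385 m); the robot touches nothing.
It fails at once if the gripper's fingers press on a lock's barrel (contact force between the fingers and lock_a_barrel above 4 N or contact force between the fingers and lock_b_barrel above 4 N or contact force between the fingers and lock_c_barrel above 4 N or contact force between the fingers and lock_d_barrel above 4 N or contact force between the fingers and lock_e_barrel above 4 N or contact force between the fingers and lock_f_barrel above 4 N).
It fails at once if a lock is forced: pressed with more than 40 N by the tester (contact force between tester and lock_a above 40 N or contact force between tester and lock_b above 40 N or contact force between tester and lock_c above 40 N or contact force between tester and lock_d above 40 N or contact force between tester and lock_e above 40 N or contact force between tester and lock_f above 40 N).
It fails at once if the jar, the screwdriver or the padlock is moved more than 3 cm (distance of any of jar, driver, padlock from where it was at the start of the episode above 0.03 m).
Of lock_a, lock_b, lock_c, lock_d, lock_e, lock_f only 4 to 6 are there at a start; the rules pass over those that are not, and their reading is None.
At some moment in a run one of lock_a, lock_b, lock_c, lock_d, lock_e, lock_f may be knocked a few centimetres aside while the robot is not near it.
It also fails if it takes over 210 s, if anything falls off the work surface, if the arm or the gripper's body presses on something with over 40 N, if the wrist force passes 120 N, or if a joint passes its speed limit or range.

## Working session

There is one attempt and no reset: what is moved stays moved. The work goes in short steps, Python scripts to look and compute and a shell command to move; the robot and the scene stay as the last step left them, time stands still between calls to the robot, and variables do not carry over. Pictures are saved under pics/ and viewed, at most 17 in all, crops included, and the job is handed in when it is done.

```bash
mkdir -p pics; python3 - <<'E'
from workcell import manip
import cv2,json
s=manip.get_state();print(s)
for n in("scene","top"):
    cv2.imwrite(f"pics/{n}0.png",manip.snapshot(n)[:,:,::-1]);c=manip.calibration(n);print(n,c)
print(manip.calibration("wrist"))
E
```

```text
{'t': 0.0, 'joint_positions': array([-1.39546416e+00,  3.07565480e-01,  1.50765830e+00, -3.63939714e-05,
        1.32842797e+00, -7.35044924e-02]), 'qd': array([-0.00044115, -0.00067124,  0.00108781, -0.00121277, -0.00020034,
        0.00207791]), 'joint_torque': array([-2.82081535e-03, -4.57554817e+01, -2.51917845e+01, -3.83262632e-04,
        1.34202756e-02,  9.79513686e-06]), 'eef_pos': array([ 141.44737209, -556.60724172,  230.39106201]), 'ee_rot': array([-1.02731169e-03,  9.92268949e-01,  1.24101866e-01, -7.00331605e-05]), 'contact_force': array([-0.49089069,  0.78018772, -0.67118707]), 'wrist_torque': array([-0.00782416,  0.01509202,  0.00026093]), 'finger_force': 0.0, 'width': 0.9985403993866193}
scene {'intrinsics': array([[380.84619369,   0.        , 278.92848999],
       [  0.        , 380.84619369, 212.93768549],
       [  0.        ,   0.        ,   1.        ]]), 'extrinsics': array([[ 8.69852202e-02, -8.22111370e-01,  5.62642396e-01,
         1.01313991e+03],
       [ 9.96184060e-01,  6.77374728e-02, -5.50359224e-02,
        -3.90561035e+01],
       [ 7.13368356e-03,  5
[... 500 characters left out ...]
],
       [-1.17428606e-02,  6.92343365e-02,  9.97531309e-01,
         1.24427519e+03],
       [ 0.00000000e+00,  0.00000000e+00,  0.00000000e+00,
         1.00000000e+00]])}
{'intrinsics': array([[325.1922621 ,   0.        , 275.77802595],
       [  0.        , 325.1922621 , 211.11909365],
       [  0.        ,   0.        ,   1.        ]]), 'extrinsics': array([[ 2.46757870e-01,  9.26447356e-01,  2.84263698e-01,
         2.15005072e+02],
       [-9.69072074e-01,  2.36852606e-01,  6.92831721e-02,
        -5.38060638e+02],
       [-3.14138594e-03, -2.92568180e-01,  9.56239506e-01,
         3.74011546e+02],
       [ 0.00000000e+00,  0.00000000e+00,  0.00000000e+00,
         1.00000000e+00]])}
```

View pics/scene0.png

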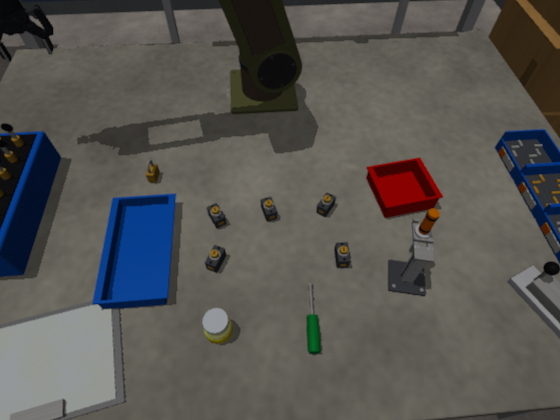

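View pics/top0.png

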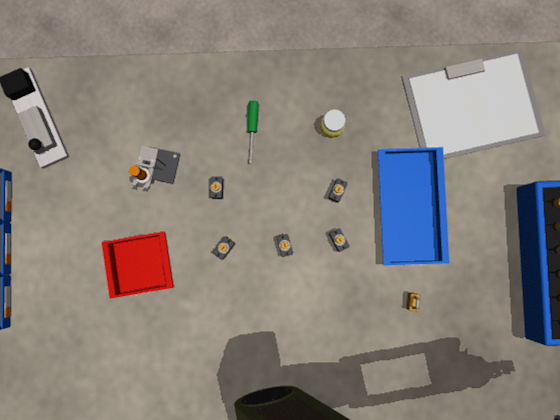

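The scene view shows five locks: (217,214), (268,208), (326,203), (215,257) and (343,253). It also shows the tester at (432,220), the tray at (138,250), the bin at (402,187), the padlock at (152,172), the jar at (217,325) and the driver at (313,330).

The top view shows the same five locks at (216,187), (338,189), (224,247), (285,244) and (339,239). The tester's grip is at (138,172), the tray at (412,206) and the bin at (138,265).

```bash
cat > h.py <<'E'
import numpy as np, cv2
from workcell import manip
from scipy.spatial.transform import Rotation as R
def ray(c,uv,fish=False):
    K,E=c["intrinsics"],c["extrinsics"]
    d=np.array([(uv[0]-K[0,2])/K[0,0],(uv[1]-K[1,2])/K[1,1]])
    if fish:
        r=np.hypot(*d); p=np.array([*(d/max(r,1e-9)*np.sin(r)),np.cos(r)])
    else: p=np.array([*d,1.])
    v=E[:3,:3]@(p*[1,-1,-1]); return E[:3,3],v/np.linalg.norm(v)
def at(c,uv,z,fish=False):
    o,v=ray(c,uv,fish); return o+v*(z-o[2])/v[2]
def tri(*rays):
    A=sum(np.eye(3)-np.outer(v,v) for o,v in rays); b=sum((np.eye(3)-np.outer(v,v))@o for o,v in rays)
    return np.linalg.solve(A,b)
def proj(c,P,fish=False):
    K,E=c["intrinsics"],c["extrinsics"]; p=E[:3,:3].T@(np.asarray(P,float)-E[:3,3])*[1,-1,-1]
    if fish:
        r=np.hypot(p[0],p[1]);d=p[:2]/max(r,1e-9)*np.arctan2(r,p[2])
    else: d=p[:2]/p[2]
    return d*K[0,0]+K[:2,2]
def blobs(img,lo,hi,amin=8):
    m=cv2.inRange(cv2.cvtColor(img,cv2.COLOR_RGB2HSV),np.array(lo),np.array(hi))
    n,_,st,ce=cv2.connectedComponentsWithStats(m)
    return [(ce[i],st[i,4],st[i,:4]) for i in range(1,n) if st[i,4]>=amin],m
def go(x,y,z,yaw=None):
    "print the row (m, rad) to bring the TCP to x,y,z mm, tool-x yaw (mod pi)"
    s=manip.get_state();q=s["ee_rot"];M=R.from_quat([*q[1:],q[0]]).as_matrix()
    d=M.T@(np.array([x,y,z])-s["eef_pos"])/1000
    y0=np.arctan2(M[1,0],M[0,0]); t=0 if yaw is None else -((yaw-y0+np.pi/2)%np.pi-np.pi/2)
    print("row",np.round([*d,t],4),"t",round(s["t"],1),"yaw0",round(y0,3),"pos",np.round(s["eef_pos"],1),"F",np.round(s["contact_force"],1),"j6",round(s["joint_positions"][5],2))
E
python3 - <<'E'
from h import *
S=cv2.imread("pics/scene0.png")[:,:,::-1].copy();T=cv2.imread("pics/top0.png")[:,:,::-1].copy()
cs,ct=manip.calibration("scene"),manip.calibration("top")
for n,I in(("S",S),("T",T)):
    for k,lo,hi in(("brass",(8,110,90),(28,255,255)),("blue",(105,150,60),(125,255,255)),("red",(0,180,60),(4,255,255))):
        b,m=blobs(I,lo,hi,8 if k=="brass" else 400)
        print(n,k,[(np.round(c,1).tolist(),int(a)) for c,a,_ in b if c[0]>80 and c[0]<480])
# body yaw from top
g=cv2.cvtColor(T,cv2.COLOR_RGB2HSV)
for uv in((216,187),(338,189),(224,247),(285,244),(339,239)):
    m=np.zeros(T.shape[:2],np.uint8);u,v=uv
    m[v-18:v+19,u-18:u+19]=(g[v-18:v+19,u-18:u+19,2]<75)*255
    m=cv2.morphologyEx(m,cv2.MORPH_CLOSE,np.ones((7,7)))
    print(uv,cv2.minAreaRect(cv2.findNonZero(m)), at(ct,uv,40).round())
big=cv2.resize(T[140:310,95:460],None,fx=2.15,fy=2.15,interpolation=cv2.INTER_CUBIC);cv2.imwrite("pics/topcrop.png",big[:,:,::-1])
E
```

```text
S brass [([150.9, 167.7], 21), ([148.9, 173.4], 25), ([326.9, 197.6], 35), ([268.0, 202.2], 34), ([214.8, 208.9], 40), ([433.5, 212.5], 97), ([343.4, 248.9], 47), ([213.7, 252.5], 46)]
S blue [([138.0, 252.4], 7092)]
S red [([402.3, 186.1], 2328)]
T brass [([326.9, 129.9], 80), ([134.0, 170.4], 96), ([142.0, 174.4], 29), ([215.2, 186.4], 43), ([338.1, 189.0], 43), ([339.3, 239.3], 44), ([284.2, 245.0], 41), ([222.8, 247.4], 44), ([413.1, 301.4], 115)]
T blue [([412.0, 206.3], 7265)]
T red [([137.1, 264.4], 3623)]
(216, 187) ((216.02305603027344, 187.58462524414062), (13.090924263000488, 21.24501609802246), 3.1798300743103027) [615. 142.  40.]
(338, 189) ((335.25390625, 189.93524169921875), (10.943211555480957, 22.03911781311035), 14.74356460571289) [ 603. -143.   40.]
(224, 247) ((223.44000244140625, 247.58001708984375), (12.600001335144043, 21.200002670288086), 36.869895935058594) [475. 126.  40.]
(285, 244) ((281.8252258300781, 245.27076721191406), (20.4479923248291, 7.7616729736328125), 74.47589111328125) [478. -16.  40.]
(339, 239) ((336.65380859375, 240.7307586669922), (21.91065788269043, 10.261954307556152), 56.3099365234375) [ 486. -141.   40.]
```

View pics/topcrop.png

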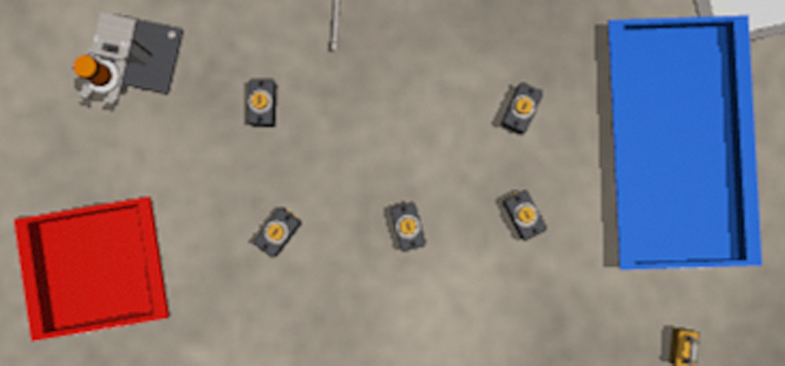

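The crop shows the stand's prongs opening toward the robot: prong ends at about (82,100) and (112,107), base plate up and to the right. The five locks have clear dark bodies.

```bash
python3 - <<'E'
from h import *
from scipy.optimize import least_squares
T=cv2.imread("pics/top0.png")[:,:,::-1].copy();S=cv2.imread("pics/scene0.png")[:,:,::-1].copy()
cs,ct=manip.calibration("scene"),manip.calibration("top")
L=[((326.9,197.6),(222.8,247.4)),((268,202.2),(284.2,245)),((214.8,208.9),(339.3,239.3)),((343.4,248.9),(215.2,186.4)),((213.7,252.5),(338.1,189))]
for a,b in L:
    p=tri(ray(cs,a),ray(ct,b))
    # yaw: body dark+brass mask in top
    u,v=map(int,map(round,b)); w=22
    c=cv2.resize(T[v-w:v+w+1,u-w:u+w+1],None,fx=8,fy=8,interpolation=cv2.INTER_CUBIC)
    hs=cv2.cvtColor(c,cv2.COLOR_RGB2LAB).astype(float); d=(hs[:,:,0]<95)&(abs(hs[:,:,2]-128)<8)
    m=cv2.morphologyEx(d.astype(np.uint8),cv2.MORPH_OPEN,np.ones((9,9)))
    r=cv2.minAreaRect(cv2.findNonZero(m)); bx=cv2.boxPoints(r)/8+[u-w,v-w]
    P=[at(ct,q,34) for q in bx]; e=[P[1]-P[0],P[2]-P[1]]; e.sort(key=np.linalg.norm)
    print("lock",p.round(1),"top@45",at(ct,b,45).round(1)[:2],"rect",[round(np.linalg.norm(k)) for k in e],"yaw",round((np.arctan2(e[1][1],e[1][0])+1.57)%3.1416-1.57,3),"c",np.mean(P,0).round(1))
# tray/bin rectangles: fit rim contour
for nm,lo,hi,sx,sy,h in(("tray",(105,150,40),(125,255,255),272,132,36),("bin",(0,180,40),(4,255,255),132,132,48)):
    b,m=blobs(T,lo,hi,400); b=[x for x in b if 80<x[0][0]<480][0]
    x,y,w,hh=b[2]; mm=np.zeros_like(m); mm[y:y+hh,x:x+w]=m[y:y+hh,x:x+w]
    pts=cv2.convexHull(cv2.findNonZero(mm))
    # optimise IoU of silhouette
    c0=at(ct,b[0],20); best=None
    from scipy.optimize import minimize
    cv2.fillPoly(mm,[pts],255)
    big=cv2.resize(mm,None,fx=4,fy=4)>127
    def sil(q):
        C,s=np.cos(q[2]),np.sin(q[2]); 
        P=[proj(ct,(q[0]+C*i-s*j,q[1]+s*i+C*j,z)) for i in(-sx/2,sx/2) for j in(-sy/2,sy/2) for z in(0,h)]
        k=np.zeros(big.shape,np.uint8); cv2.fillConvexPoly(k,cv2.convexHull((np.array(P)*4+1.5).round().astype(np.int32)),1); return k>0
    f=lambda q:(sil(q)^big).sum()
    best=min((minimize(f,[c0[0],c0[1],a],method="Nelder-Mead",options=dict(initial_simplex=[[c0[0],c0[1],a],[c0[0]+15,c0[1],a],[c0[0],c0[1]+15,a],[c0[0],c0[1],a+.2]])) for a in(-.2,0,.2)),key=lambda r:r.fun)
    print(nm,best.x.round(3),best.fun,big.sum())
# tester: orange centroid both views
for nm,I,c in(("T",T,ct),("S",S,cs)):
    b,m=blobs(I,(5,150,80),(20,255,255)); 
    win=(slice(155,195),slice(120,160)) if nm=="T" else (slice(200,240),slice(415,450))
    ys,xs=np.nonzero(m[win]); print(nm,xs.min()+win[1].start,xs.max()+win[1].start,ys.min()+win[0].start,ys.max()+win[0].start)
big=cv2.resize(T[140:200,110:190],None,fx=8,fy=8,interpolation=cv2.INTER_CUBIC);cv2.imwrite("pics/st.png",big[:,:,::-1])
E
```

```text
lock [474.2 128.9  46. ] top@45 [474.1 128.1] rect [33, 51] yaw -0.667 c [473.2 127.4  34. ]
lock [475.7 -13.4  45.1] top@45 [475.7 -13.6] rect [31, 51] yaw 0.245 c [475.1 -12.6  34. ]
lock [ 485.3 -140.3   45.6] top@45 [ 485.3 -140.8] rect [33, 53] yaw 0.458 c [ 484.2 -138.4   34. ]
lock [616.4 143.6  44.5] top@45 [616.2 142.9] rect [34, 52] yaw -0.057 c [613.8 141.8  34. ]
lock [ 601.9 -141.9   44.9] top@45 [ 601.9 -142.2] rect [32, 55] yaw -0.452 c [ 599.5 -140.2   34. ]
tray [ 5.59455e+02 -3.16910e+02 -5.00000e-03] 11326.0 122956
bin [4.39697e+02 3.32129e+02 1.32000e-01] 2999.0 59964
T 129 144 166 178
S 420 439 208 233
```

View pics/st.png

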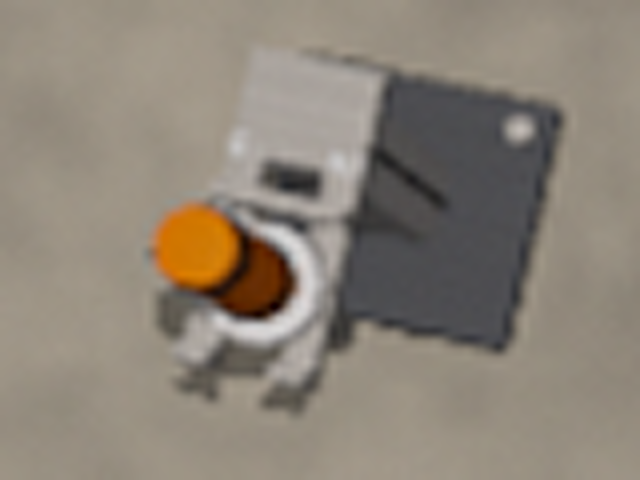

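The close-up shows the tester's top at crop (199,246) and its collar at (262,278). The prong ends are at (197,380) and (285,398), and the base plate's right corners at (560,105) and (505,348).

```bash
python3 - <<'E'
from h import *
ct=manip.calibration("top");cs=manip.calibration("scene")
f=lambda u,v:((u+.5)/8+110-.5,(v+.5)/8+140-.5)
print("top",at(ct,f(199,246),195).round(1),"collar",at(ct,f(262,278),131).round(1))
a,b=at(ct,f(560,105),8),at(ct,f(505,348),8);d=a-b;yaw=np.arctan2(d[1],d[0]);C,s=np.cos(yaw),np.sin(yaw)
print("base edge",np.linalg.norm(d),yaw,"origin",(a-[C*83+s*40,s*83-C*40,8]).round(1),(b-[C*7+s*40,s*7-C*40,8]).round(1))
print("prong mid",at(ct,f(241,389),131).round(1))
print("scene/top tri of grip top:",tri(ray(cs,(433.5,209)),ray(ct,f(199,246))).round(1))
go(500,0,300,0)
E
python3 -m handwheel '[[[0,0,-0.06,0],[0,0,-0.06,0]]]'
```

```text
top [633.7 288.9 195. ] collar [635.5 289.8 131. ]
base edge 75.36298179793937 -0.2358949958860567 origin [634.2 290.2   0. ] [634.8 290.1   0. ]
prong mid [605.4 295.8 131. ]
scene/top tri of grip top: [632.3 287.  204.4]
row [ 0.4846 -0.4514 -0.0686  0.2488] t 0.1 yaw0 0.249 pos [ 141.4 -556.7  230.5] F [-0.1  0.4 -0.4] j6 -0.07
t: 0.3
eef_pos: [141.9, -559.2, 295.1]
ee_rot: [0.003, 0.992, 0.124, 0.0]
contact_force: [-0.0, -0.7, 0.5]
width: 1.004
finger_force: 0.0
```

```bash
python3 -m handwheel '[[[0.466,-0.458,0,0.484],[0.466,-0.458,0,0.484],[0.466,-0.458,0,0.484],[0.466,-0.458,0,0.484],[0.466,-0.458,0,0.484],[0.466,-0.458,0,0.484],[0.466,-0.458,0,0.484],[0.466,-0.458,0,0.484]]]' >/dev/null; python3 - <<'E'
from h import *
go(480,0,295,-.235)
E
```

```text
row [ 0.0775 -0.2399 -0.0036 -0.0008] t 1.1 yaw0 -0.236 pos [ 348.6 -215.1  291.4] F [ 1.4 -1.2  0.4] j6 1.15
```

```bash
python3 -m handwheel '[[[0.078,-0.24,-0.05,0],[0.078,-0.24,-0.05,0],[0.078,-0.24,-0.05,0],[0.078,-0.24,-0.05,0],[0.078,-0.24,-0.05,0],[0.078,-0.24,-0.05,0],[0.078,-0.24,-0.05,0],[0.078,-0.24,-0.05,0]]]' >/dev/null; python3 - <<'E'
from h import *
c=manip.calibration("wrist");I=manip.snapshot("wrist");cv2.imwrite("pics/w1.png",I[:,:,::-1])
b,m=blobs(I,(8,110,90),(28,255,255),15)
for ce,a,_ in b: print(ce.round(1),a,at(c,ce,45,True).round(1))
go(570,305.2,310,-.235)
E
```

```text
[356.1  60.9] 126 [ 602.  -142.1   45. ]
[151.4 102. ] 119 [616.  143.8  45. ]
[ 21.  127.3] 196 [663.9 394.2  45. ]
[ 35.1 125.5] 15 [654.7 360.1  45. ]
[  3.1 132. ] 125 [673.2 443.2  45. ]
[372.5 144. ] 123 [ 484.8 -140.6   45. ]
[284.7 170. ] 134 [475.7 -13.1  45. ]
[187.7 195.5] 103 [473.2 129.3  45. ]
[474.5 213.2] 179 [ 343.  -300.5   45. ]
[ 14.9 303.5] 64 [349.7 605.4  45. ]
[  8.  368.3] 86 [158.9 814.1  45. ]
row [ 0.0166 -0.3208  0.0304 -0.0013] t 1.9 yaw0 -0.236 pos [478.8  -2.8 340.7] F [-0.2 -0.3  0.6] j6 1.71
```

View pics/w1.png

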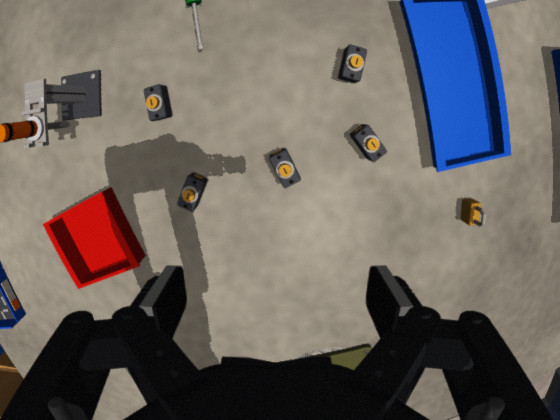

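The wrist view agrees with the fixed cameras to about 1 mm on all five locks: (356,61), (151,102), (372,144), (285,170) and (188,195). The tester on its fork is at (20,130).

```bash
python3 -m handwheel '[[[0.083,-0.321,0.09,0],[0.083,-0.321,0.09,0],[0.083,-0.321,0.09,0],[0.083,-0.321,0.09,0],[0.083,-0.321,0.09,0],[0.083,-0.321,0.09,0],[0.083,-0.321,0.09,0],[0.083,-0.321,0.09,0]]]' >/dev/null; python3 - <<'E'
from h import *
c=manip.calibration("wrist");I=manip.snapshot("wrist");cv2.imwrite("pics/w2.png",I[:,:,::-1])
go(634.5,290,150,-.235)
for z in(131,163,195): print(z,proj(c,(634.5,290,z),True).round(1))
E
```

```text
row [-0.0006  0.0007  0.0985 -0.0001] t 2.8 yaw0 -0.235 pos [635.6 290.7 248.5] F [-0.1 -0.2  0.6] j6 2.17
131 [281.1 207.4]
163 [281.8 219.8]
195 [282.6 235.8]
```

View pics/w2.png

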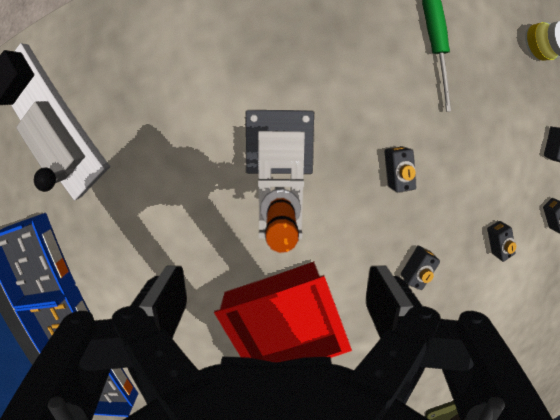

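The grip's top is at (282,236), exactly where I predicted it, and the fork is aligned with the tool. I'll grasp the tester now.

```bash
python3 -m handwheel '[[[-0.0006,0.0007,0.05,0],[-0.0006,0.0007,0.1,0],[-0.0006,0.0007,0.1,0],[-0.0006,0.0007,0.1,0]]]'; python3 -m handwheel '[[[0,0,0,0],[0,0,0,0],[0,0,0,0],[0,0,0,0],[0,0,0,0],[0,0,0,0],[0,0,0,0],[0,0,0,0]]]' 1
```

```text
t: 3.2
eef_pos: [634.2, 288.1, 151.6]
ee_rot: [0.001, 0.993, -0.118, -0.001]
contact_force: [-0.4, 0.5, 0.0]
width: 1.0
finger_force: 0.0
t: 4.0
eef_pos: [635.1, 290.6, 152.7]
ee_rot: [-0.0, 0.993, -0.117, 0.001]
contact_force: [-0.4, -1.6, 5.4]
width: 0.244
finger_force: 58.3
```

```bash
python3 -m handwheel '[[[0,0,-0.015,0],[0,0,-0.03,0],[0,0,-0.03,0],[-0.04,0,-0.03,0],[-0.08,0,-0.03,0],[-0.12,0,-0.03,0],[-0.12,0,-0.03,0],[-0.12,0,-0.03,0]]]'; python3 - <<'E'
from h import *
c=manip.calibration("wrist");I=manip.snapshot("wrist");cv2.imwrite("pics/w3.png",I[:,:,::-1])
s=manip.get_state();p=s["eef_pos"]
print(p.round(1), "tip expected",proj(c,(p[0],p[1],p[2]-110),True).round(1))
E
```

```text
t: 4.8
eef_pos: [516.7, 318.7, 180.7]
ee_rot: [0.0, 0.993, -0.116, -0.0]
contact_force: [0.6, 0.0, -1.2]
width: 0.245
finger_force: 58.7
[518.1 318.7 181. ] tip expected [276.5 207.1]
```

View pics/w3.png

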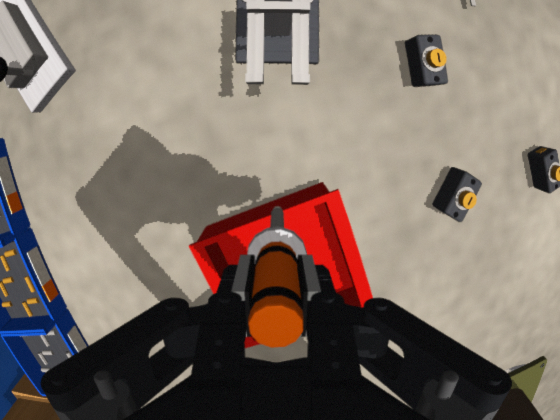

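The tester is held on axis, with its tip at (277,209) as expected. Next I'll move over the first lock, at (473.5,129).

```bash
python3 - <<'E'
from h import *
go(473.5,129,168)
E
```

```text
row [0.0007 0.1949 0.013  0.    ] t 4.8 yaw0 -0.234 pos [518.1 318.7 181. ] F [ 0.3 -0.7 -1.5] j6 2.29
```

```bash
python3 -m handwheel '[[[0.0007,0.05,0,0],[0.0007,0.1,0,0],[0.0007,0.15,0,0],[0.0007,0.195,0,0],[0.0007,0.195,0.013,0],[0.0007,0.195,0.013,0],[0.0007,0.195,0.013,0],[0.0007,0.195,0.013,0]]]' >/dev/null; python3 - <<'E'
from h import *
import time
go(473.5,129,158)
c=manip.calibration("wrist");I=manip.snapshot("wrist");cv2.imwrite("pics/w4.png",I[130:330,180:380,::-1].repeat(3,0).repeat(3,1))
p=manip.get_state()["eef_pos"]
print("tip proj",proj(c,(p[0],p[1],p[2]-112.7),True),"barrel",proj(c,(473.5,129,45),True))
E
```

```text
row [-0.0009  0.0005  0.0106  0.    ] t 5.7 yaw0 -0.235 pos [474.5 129.3 168.6] F [-0.3  0.6 -1.3] j6 1.99
tip proj [276.9620266  208.11742271] barrel [277.68680442 205.24511456]
```

View pics/w4.png

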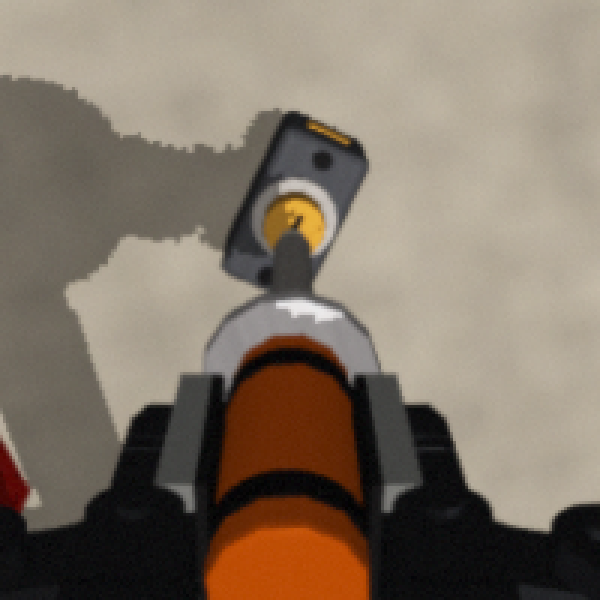

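The tip (crop 295,235) sits over the barrel (295,222), a few mm above its centre. I'll press in small steps.

```bash
f(){ grep -E "eef_pos|contact" | tr '\n' ' '; echo; }
python3 -m handwheel '[[[-0.001,0,0.004,0],[-0.001,0,0.009,0],[-0.001,0,0.009,0],[-0.001,0,0.009,0]]]'|f
for i in 1; do python3 -m handwheel '[[[0,0,0.001,0],[0,0,0.001,0],[0,0,0.001,0]]]'|f
python3 -m handwheel '[[[0,0,0.001,0],[0,0,0.001,0],[0,0,0.001,0]]]'|f
python3 -m handwheel '[[[0,0,0.001,0],[0,0,0.001,0],[0,0,0.001,0]]]'|f
python3 -m handwheel '[[[0,0,0.001,0],[0,0,0.001,0],[0,0,0.001,0]]]'|f
python3 -m handwheel '[[[0,0,0.001,0],[0,0,0.001,0],[0,0,0.001,0]]]'|f; done
```

```text
eef_pos: [471.9, 129.2, 159.0] contact_force: [-0.7, -0.8, -1.0] 
eef_pos: [472.3, 128.9, 158.4] contact_force: [0.2, -0.2, -1.2] 
eef_pos: [472.4, 128.9, 157.5] contact_force: [-0.2, 0.0, 0.2] 
eef_pos: [472.5, 128.9, 156.6] contact_force: [-1.0, -1.0, 4.4] 
eef_pos: [472.4, 129.0, 155.4] contact_force: [0.3, 0.6, 4.3] 
eef_pos: [472.3, 129.0, 154.2] contact_force: [-0.4, -0.3, 3.0]
```

```bash
f(){ grep -E "eef_pos|contact" | tr '\n' ' '; echo; }
python3 -m handwheel '[[[0,0,0.001,0],[0,0,0.001,0],[0,0,0.001,0]]]'|f
python3 -m handwheel '[[[0,0,0.001,0],[0,0,0.001,0],[0,0,0.001,0]]]'|f
python3 -m handwheel '[[[0,0,0.0005,0],[0,0,0.0005,0],[0,0,0.0005,0]]]'|f
```

```text
eef_pos: [472.2, 129.0, 153.2] contact_force: [0.8, 0.4, 2.4] 
eef_pos: [472.2, 129.0, 152.2] contact_force: [0.4, 0.0, 3.1] 
eef_pos: [472.2, 129.0, 151.8] contact_force: [0.3, 0.1, 2.8]
```

Depth is past 5 mm with no resistance, so lock A is sound. I'll go on to its stop.

```bash
f(){ grep -E "eef_pos|contact" | tr '\n' ' '; echo; }
python3 -m handwheel '[[[0,0,0.001,0],[0,0,0.001,0],[0,0,0.001,0]]]'|f
python3 -m handwheel '[[[0,0,0.001,0],[0,0,0.001,0],[0,0,0.001,0]]]'|f
python3 -m handwheel '[[[0,0,0.0006,0],[0,0,0.0006,0],[0,0,0.0006,0]]]'|f
python3 -m handwheel '[[[0,0,0.0006,0],[0,0,0.0006,0],[0,0,0.0006,0]]]'|f
```

```text
eef_pos: [472.2, 129.0, 150.7] contact_force: [1.2, 0.2, 2.4] 
eef_pos: [472.2, 129.0, 149.7] contact_force: [0.9, 0.4, 2.4] 
eef_pos: [472.3, 128.9, 149.5] contact_force: [0.3, -0.5, 4.6] 
eef_pos: [472.5, 128.9, 149.5] contact_force: [-0.7, 0.1, 8.5]
```

Stop found at TCP z 149.5, 8 mm down: lock A is sound. A faulty lock would stop at TCP z of about 154.5. On to lock B.

```bash
python3 -m handwheel '[[[0,0,-0.01,0],[0,0,-0.02,0],[0,0,-0.025,0],[0,0,-0.025,0]]]' >/dev/null; python3 - <<'E'
from h import *
go(475.7,-13.3,162)
E
```

```text
row [0.0361 0.1378 0.0124 0.    ] t 10.1 yaw0 -0.235 pos [472.7 129.1 174.5] F [-0.1 -0.7 -0.8] j6 1.99
```

```bash
f(){ grep -E "eef_pos|contact" | tr '\n' ' '; echo; }
python3 -m handwheel '[[[0.012,0.046,0,0],[0.024,0.092,0,0],[0.036,0.138,0,0],[0.036,0.138,0,0],[0.036,0.138,0.006,0],[0.036,0.138,0.0125,0],[0.036,0.138,0.0125,0],[0.036,0.138,0.0125,0]]]' |f
python3 -m handwheel '[[[0,0,0,0],[0,0,0.002,0],[0,0,0.004,0],[0,0,0.004,0]]]'|f
python3 -m handwheel '[[[0,0,0.001,0],[0,0,0.002,0],[0,0,0.003,0],[0,0,0.003,0],[0,0,0.003,0]]]'|f
python3 -m handwheel '[[[0,0,0.001,0],[0,0,0.001,0],[0,0,0.001,0]]]'|f
python3 -m handwheel '[[[0,0,0.001,0],[0,0,0.001,0],[0,0,0.001,0]]]'|f
```

```text
eef_pos: [474.5, -12.4, 160.6] contact_force: [-0.1, -0.5, -0.7] 
eef_pos: [475.2, -13.4, 157.2] contact_force: [-0.9, -0.2, -0.8] 
eef_pos: [475.3, -13.6, 154.3] contact_force: [0.5, 0.4, 3.2] 
eef_pos: [475.2, -13.6, 153.1] contact_force: [0.4, 1.4, 2.8] 
eef_pos: [475.1, -13.6, 152.0] contact_force: [0.1, 1.0, 2.8]
```

Lock B is sound too, so I'll take it to its stop, lift, and work out the move to lock C.

```bash
f(){ grep -E "eef_pos|contact" | tr '\n' ' '; echo; }
python3 -m handwheel '[[[0,0,0.001,0],[0,0,0.002,0],[0,0,0.002,0],[0,0,0.002,0]]]'|f
python3 -m handwheel '[[[0,0,0.0006,0],[0,0,0.0006,0],[0,0,0.0006,0]]]'|f
python3 -m handwheel '[[[0,0,0.0006,0],[0,0,0.0006,0],[0,0,0.0006,0]]]'|f
python3 -m handwheel '[[[0,0,-0.01,0],[0,0,-0.02,0],[0,0,-0.025,0],[0,0,-0.025,0]]]' >/dev/null; python3 - <<'E'
from h import *
go(485,-140.6,162)
I=manip.snapshot("top");b,m=blobs(I,(8,110,90),(28,255,255),15);c=manip.calibration("top")
for ce,a,_ in b: print(at(c,ce,42).round(1),end=" ")
E
```

```text
eef_pos: [475.1, -13.6, 150.0] contact_force: [-0.0, 1.8, 1.8] 
eef_pos: [475.1, -13.6, 149.6] contact_force: [0.2, 1.3, 3.7] 
eef_pos: [475.3, -13.7, 149.5] contact_force: [-1.0, 1.9, 7.8] 
row [0.0387 0.1211 0.0129 0.    ] t 13.8 yaw0 -0.235 pos [475.6 -13.8 174.8] F [-0.6 -0.5 -0.9] j6 1.69
[ 742.  -120.9   42. ] [616.6 143.3  42. ] [ 602.2 -142.6   42. ] [585.2 629.3  42. ] [ 485.3 -141.2   42. ] [473.9 128.   42. ] [463.1 628.9  42. ] [ 339.  -304.3   42. ] [339.8 629.7  42. ]
```

Nothing has been knocked so far. Press lock C.

```bash
f(){ grep -E "eef_pos|contact" | tr '\n' ' '; echo; }
python3 -m handwheel '[[[0.013,0.04,0,0],[0.026,0.08,0,0],[0.039,0.121,0,0],[0.039,0.121,0,0],[0.039,0.121,0.006,0],[0.039,0.121,0.013,0],[0.039,0.121,0.013,0],[0.039,0.121,0.013,0]]]' |f
python3 -m handwheel '[[[0,0,0,0],[0,0,0.002,0],[0,0,0.004,0],[0,0,0.004,0]]]'|f
python3 -m handwheel '[[[0,0,0.001,0],[0,0,0.002,0],[0,0,0.003,0],[0,0,0.003,0],[0,0,0.003,0]]]'|f
python3 -m handwheel '[[[0,0,0.001,0],[0,0,0.001,0],[0,0,0.001,0]]]'|f
python3 -m handwheel '[[[0,0,0.001,0],[0,0,0.001,0],[0,0,0.001,0]]]'|f
```

```text
eef_pos: [484.2, -139.1, 160.3] contact_force: [0.2, 0.7, -1.0] 
eef_pos: [485.0, -140.3, 157.0] contact_force: [0.5, 0.2, -1.3] 
eef_pos: [485.2, -140.5, 154.5] contact_force: [-0.1, 1.9, 5.7] 
eef_pos: [485.6, -140.6, 154.4] contact_force: [-1.6, 1.9, 11.8] 
eef_pos: [485.9, -140.7, 154.3] contact_force: [-2.4, 2.3, 16.8]
```

The force climbs with z stuck at 154.4: lock C is faulty. Lift and go to lock E (602,-142).

```bash
python3 -m handwheel '[[[0,0,-0.01,0],[0,0,-0.02,0],[0,0,-0.022,0],[0,0,-0.022,0]]]' >/dev/null; python3 - <<'E'
from h import *
go(602,-142.2,162)
E
```

```text
row [ 0.1142 -0.0257  0.0122  0.    ] t 16.6 yaw0 -0.235 pos [ 485.  -140.6  174.2] F [-0.6  1.  -1.1] j6 1.44
```

```bash
f(){ grep -E "eef_pos|contact" | tr '\n' ' '; echo; }
python3 -m handwheel '[[[0.038,-0.009,0,0],[0.076,-0.018,0,0],[0.114,-0.026,0,0],[0.114,-0.026,0,0],[0.114,-0.026,0.006,0],[0.114,-0.026,0.0125,0],[0.114,-0.026,0.0125,0],[0.114,-0.026,0.0125,0]]]' |f
python3 -m handwheel '[[[0,0,0,0],[0,0,0.002,0],[0,0,0.004,0],[0,0,0.004,0]]]'|f
python3 -m handwheel '[[[0,0,0.001,0],[0,0,0.002,0],[0,0,0.003,0],[0,0,0.003,0],[0,0,0.003,0]]]'|f
python3 -m handwheel '[[[0,0,0.001,0],[0,0,0.001,0],[0,0,0.001,0]]]'|f
python3 -m handwheel '[[[0,0,0.001,0],[0,0,0.001,0],[0,0,0.001,0]]]'|f
```

```text
eef_pos: [600.2, -141.5, 160.9] contact_force: [0.7, -0.1, -0.7] 
eef_pos: [601.8, -141.8, 157.6] contact_force: [0.3, 0.5, -1.3] 
eef_pos: [601.9, -141.8, 154.6] contact_force: [-0.0, -0.3, 3.2] 
eef_pos: [601.8, -141.7, 153.4] contact_force: [-0.5, -0.0, 3.1] 
eef_pos: [601.8, -141.7, 152.3] contact_force: [1.1, -0.0, 1.9]
```

```bash
f(){ grep -E "eef_pos|contact" | tr '\n' ' '; echo; }
python3 -m handwheel '[[[0,0,0.001,0],[0,0,0.002,0],[0,0,0.002,0],[0,0,0.002,0]]]'|f
python3 -m handwheel '[[[0,0,0.0008,0],[0,0,0.0008,0],[0,0,0.0008,0]]]'|f
python3 -m handwheel '[[[0,0,0.0006,0],[0,0,0.0006,0],[0,0,0.0006,0]]]'|f
python3 -m handwheel '[[[0,0,-0.01,0],[0,0,-0.02,0],[0,0,-0.025,0],[0,0,-0.025,0]]]' >/dev/null; python3 - <<'E'
from h import *
I=manip.snapshot("top");b,m=blobs(I,(8,110,90),(28,255,255),15);c=manip.calibration("top")
for ce,a,_ in b: print(at(c,ce,42).round(1),end=" ")
go(616.2,143.3,162)
E
```

```text
eef_pos: [601.7, -141.7, 150.2] contact_force: [0.5, -0.2, 2.9] 
eef_pos: [601.7, -141.7, 149.6] contact_force: [0.8, -0.2, 3.5] 
eef_pos: [601.9, -141.7, 149.6] contact_force: [-0.3, -0.8, 6.0] 
[ 742.8 -117.1   42. ] [616.6 143.2  42. ] [585.3 629.4  42. ] [ 485.4 -141.1   42. ] [475.8 -13.7  42. ] [473.7 128.   42. ] [463.1 628.9  42. ] [ 339.2 -304.    42. ] [339.9 629.6  42. ] row [-0.0526 -0.2805  0.0125  0.    ] t 20.3 yaw0 -0.235 pos [ 601.9 -141.7  174.5] F [ 0.1 -0.2 -0.9] j6 1.51
```

Lock E is sound. Now the last one, lock D at (616,143).

```bash
f(){ grep -E "eef_pos|contact" | tr '\n' ' '; echo; }
python3 -m handwheel '[[[-0.009,-0.047,0,0],[-0.018,-0.094,0,0],[-0.027,-0.141,0,0],[-0.035,-0.188,0,0],[-0.044,-0.235,0,0],[-0.0526,-0.2805,0,0],[-0.0526,-0.2805,0,0],[-0.0526,-0.2805,0,0]]]' |f
python3 -m handwheel '[[[0,0,0.008,0],[0,0,0.0165,0],[0,0,0.0165,0],[0,0,0.0165,0]]]'|f
python3 -m handwheel '[[[0,0,0.001,0],[0,0,0.002,0],[0,0,0.003,0],[0,0,0.003,0],[0,0,0.003,0]]]'|f
python3 -m handwheel '[[[0,0,0.001,0],[0,0,0.001,0],[0,0,0.001,0]]]'|f
python3 -m handwheel '[[[0,0,0.001,0],[0,0,0.001,0],[0,0,0.001,0]]]'|f
```

```text
eef_pos: [615.4, 144.6, 173.4] contact_force: [-0.7, -0.6, -1.3] 
eef_pos: [615.5, 142.0, 156.8] contact_force: [-0.5, 0.6, -0.4] 
eef_pos: [616.1, 143.2, 155.1] contact_force: [-0.8, -1.1, 3.1] 
eef_pos: [616.3, 143.2, 154.5] contact_force: [-1.5, -2.0, 5.9] 
eef_pos: [616.6, 143.3, 154.5] contact_force: [-1.7, -1.8, 10.2]
```

```bash
f(){ grep -E "eef_pos|contact" | tr '\n' ' '; echo; }
python3 -m handwheel '[[[0,0,0.001,0],[0,0,0.001,0],[0,0,0.001,0]]]'|f
python3 -m handwheel '[[[0,0,-0.01,0],[0,0,-0.02,0],[0,0,-0.03,0],[0,0,-0.03,0]]]' >/dev/null; python3 - <<'E'
from h import *
go(517.8,318,182)
E
```

```text
eef_pos: [616.8, 143.3, 154.4] contact_force: [-2.7, -2.0, 15.3] 
row [-0.1372 -0.1464  0.001   0.    ] t 23.3 yaw0 -0.235 pos [617.1 143.7 183.2] F [ 0.1 -1.3 -0.5] j6 1.97
```

Lock D is faulty, stuck at 154.4 with 15 N. That leaves A, B and E sound, and C and D faulty. Next I'll hang the tester back.

```bash
python3 -m handwheel '[[[-0.035,-0.036,0,0],[-0.07,-0.073,0,0],[-0.105,-0.11,0,0],[-0.137,-0.1465,0,0],[-0.137,-0.1465,0,0],[-0.137,-0.1465,0,0],[-0.137,-0.1465,0,0]]]' >/dev/null; python3 - <<'E'
from h import *
go(634.5,290,182)
E
```

```text
row [ 0.1204 -0.001  -0.0008  0.    ] t 24.0 yaw0 -0.235 pos [517.2 317.1 181.2] F [ 1.1  0.4 -0.9] j6 2.29
```

```bash
python3 -m handwheel '[[[0.04,-0.0005,0,0],[0.08,-0.001,0,0],[0.1205,-0.001,0,0],[0.1205,-0.001,0,0],[0.1205,-0.001,0,0],[0.1205,-0.001,0,0]]]' ; python3 - <<'E'
from h import *
go(634.8,290.3,152.7)
E
```

```text
t: 24.6
eef_pos: [633.7, 289.2, 180.9]
ee_rot: [0.0, 0.993, -0.118, -0.001]
contact_force: [0.4, 0.7, -1.8]
width: 0.24
finger_force: 59.8
row [ 0.0008 -0.0013  0.0282  0.    ] t 24.6 yaw0 -0.237 pos [633.7 289.2 180.9] F [ 0.4  0.7 -1.8] j6 2.18
```

```bash
f(){ grep -E "eef_pos|contact|width" | tr '\n' ' '; echo; }
python3 -m handwheel '[[[0.001,-0.001,0.01,0],[0.001,-0.001,0.02,0],[0.001,-0.001,0.026,0],[0.001,-0.001,0.026,0],[0.001,-0.001,0.026,0]]]'|f
python3 -m handwheel '[[[0,0,0.001,0],[0,0,0.001,0]]]'|f
python3 -m handwheel '[[[0,0,0.001,0],[0,0,0.001,0]]]'|f
python3 -m handwheel '[[[0,0,0.0007,0],[0,0,0.0007,0]]]'|f
```

```text
eef_pos: [635.0, 291.6, 155.1] contact_force: [0.0, 0.6, -1.5] width: 0.243 
eef_pos: [635.6, 291.6, 154.8] contact_force: [-0.3, 0.9, -1.1] width: 0.244 
eef_pos: [635.5, 291.4, 153.6] contact_force: [0.1, 0.4, -1.7] width: 0.24 
eef_pos: [635.5, 291.4, 152.8] contact_force: [0.4, -0.1, -0.4] width: 0.24
```

```bash
f(){ grep -E "eef_pos|contact|width" | tr '\n' ' '; echo; }
python3 -m handwheel '[[[0,0,0.0007,0],[0,0,0.0007,0]]]'|f
python3 -m handwheel '[[[0,0,0,0],[0,0,0,0],[0,0,0,0],[0,0,0,0],[0,0,0,0],[0,0,0,0],[0,0,0,0]]]' 0|f
python3 -m handwheel '[[[0,0,-0.05,0],[0,0,-0.1,0],[0,0,-0.12,0],[0,0,-0.12,0],[0,0,-0.12,0]]]'|f
python3 - <<'E'
from h import *
c=manip.calibration("wrist");I=manip.snapshot("wrist");cv2.imwrite("pics/w5.png",I[:,:,::-1])
for z in(131,195): print(z,proj(c,(634.5,290,z),True).round(1))
b,m=blobs(I,(8,110,90),(28,255,255),15)
for ce,a,_ in b: print(ce.round(1),a,at(c,ce,40,True).round(1))
go(616.2,143.3,150,-.057)
E
```

```text
eef_pos: [635.6, 291.3, 152.8] contact_force: [-1.0, -0.6, 2.5] width: 0.242 
eef_pos: [635.5, 291.4, 152.1] contact_force: [-0.1, 0.2, 0.3] width: 0.999 
eef_pos: [635.4, 291.3, 272.4] contact_force: [0.6, 0.1, -1.8] width: 1.0 
131 [278.6 199.4]
195 [279.2 222.4]
[531.  42.] 421 [ 758.4 -111.7   40. ]
[554.9 143.7] 59 [ 603.  -138.6   40. ]
[397.9 168.1] 151 [616.1 143.5  40. ]
[275.6 199.6] 135 [611.3 298.6  40. ]
[276.2 222.7] 679 [582.7 304.7  40. ]
[555.7 215.3] 56 [ 483.7 -143.1   40. ]
[498.4 239.2] 70 [477.6 -10.9  40. ]
[ 68.3 260.8] 130 [593.6 623.2  40. ]
[416.9 265.8] 96 [475.2 130.6  40. ]
[ 63.1 302.6] 87 [525.5 677.2  40. ]
[ 41.2 303. ] 24 [530.2 732.3  40. ]
[ 58.5 320. ] 54 [493.4 711.   40. ]
[130.  379.6] 48 [352.4 627.2  40. ]
row [ 0.0167  0.1479  0.1211 -0.1782] t 27.1 yaw0 -0.235 pos [634.7 291.1 270.9] F [ 0.1 -0.2 -1. ] j6 2.18
```

View pics/w5.png

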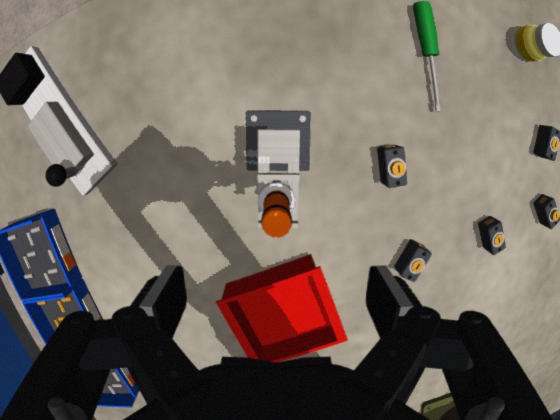

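The tester hangs properly, top at (277,222) and collar at (276,199). The bin is at (282,310). Now I'll line up over lock D.

```bash
cat >> h.py <<'E'
def lockpose(x,y,face,name,T=95):
    "wrist view: barrel centre at height face and body yaw near x,y"
    c=manip.calibration("wrist");I=manip.snapshot("wrist");cv2.imwrite(f"pics/{name}.png",I[:,:,::-1])
    # rectify: world grid at z=34, 0.5 mm per pixel, 120 mm wide
    n=240;g=np.array([[proj(c,(x+60-.5*i,y+60-.5*j,34),True) for j in range(n)] for i in range(n)],np.float32)
    W=cv2.remap(I,g[:,:,0],g[:,:,1],cv2.INTER_LINEAR);cv2.imwrite(f"pics/{name}r.png",W[:,:,::-1])
    b,m=blobs(I,(8,110,90),(28,255,255),40); u=proj(c,(x,y,face),True)
    ce=min(b,key=lambda k:np.hypot(*(k[0]-u)))[0]; p=at(c,ce,face,True)
    hs=cv2.cvtColor(W,cv2.COLOR_RGB2LAB).astype(float); d=((hs[:,:,0]<T)&(abs(hs[:,:,2]-128)<9)).astype(np.uint8)
    d=cv2.morphologyEx(cv2.morphologyEx(d,cv2.MORPH_OPEN,np.ones((9,9))),cv2.MORPH_CLOSE,np.ones((41,41)))
    k,lab,st,_=cv2.connectedComponentsWithStats(d); i=1+np.argmax(st[1:,4]); r=cv2.minAreaRect(cv2.findNonZero((lab==i).astype(np.uint8)))
    q=cv2.boxPoints(r);e=sorted([q[1]-q[0],q[2]-q[1]],key=np.linalg.norm);L=e[1]
    yaw=(np.arctan2(-L[0],-L[1])+np.pi/2)%np.pi-np.pi/2
    print("barrel",p.round(1),"body",np.round([x+60-.5*r[0][1],y+60-.5*r[0][0]],1),"size",[round(np.linalg.norm(k)/2,1) for k in e],"yaw",round(yaw,3)); return p,yaw
E
python3 -m handwheel '[[[0.017,0.05,0.03,-0.06],[0.017,0.1,0.06,-0.12],[0.017,0.148,0.09,-0.178],[0.017,0.148,0.121,-0.178],[0.017,0.148,0.121,-0.178],[0.017,0.148,0.121,-0.178],[0.017,0.148,0.121,-0.178]]]' 0 >/dev/null; python3 - <<'E'
from h import *
p,y=lockpose(616.2,143.3,42,"D")
go(p[0],p[1],8,y)
a=cv2.imread("pics/D.png");b=cv2.imread("pics/Dr.png");o=np.zeros((420,800,3),np.uint8);o[:,:560]=a;o[:240,560:]=b;cv2.imwrite("pics/Dv.png",o)
E
```

```text
barrel [616.3 143.8  42. ] body [631.8 169.1] size [np.float32(57.5), np.float32(101.0)] yaw 1.104
row [-0.0035  0.0015  0.1446 -1.1601] t 27.9 yaw0 -0.056 pos [619.4 144.9 152.6] F [-0.5  0.3 -0. ] j6 1.79
```

View pics/Dv.png

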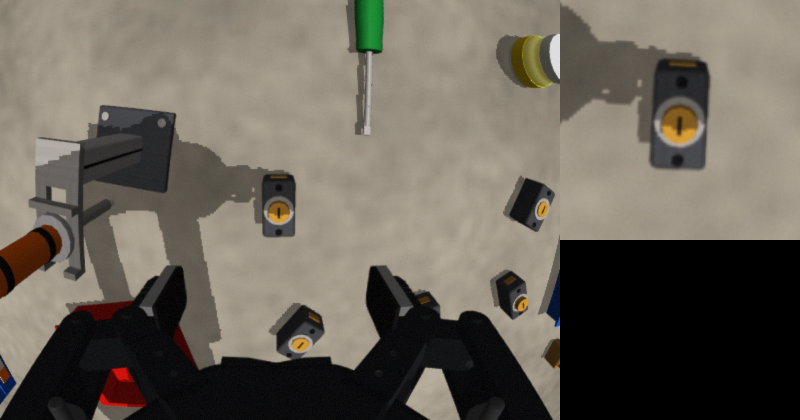

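The rectified crop shows lock D's body from (655,62) to (706,167), nearly straight along x. The arm's shadow spoiled the automatic yaw, so I'll set a tighter threshold.

```bash
sed -i 's/T=95/T=68/' h.py; python3 - <<'E'
from h import *
W=cv2.imread("pics/Dr.png")[:,:,::-1];hs=cv2.cvtColor(W,cv2.COLOR_RGB2LAB)
print([hs[i,j].tolist() for i,j in((150,100),(90,110),(100,20),(20,10),(150,200))])
p,y=lockpose(616.2,143.3,42,"D2")
go(p[0],p[1],8,y)
E
```

```text
[[79, 128, 126], [43, 128, 127], [93, 129, 134], [88, 128, 134], [157, 129, 138]]
barrel [616.3 143.8  42. ] body [635.7 143. ] size [np.float32(22.0), np.float32(27.5)] yaw -1.571
row [-0.0036  0.0016  0.1449  1.515 ] t 27.9 yaw0 -0.056 pos [619.4 145.1 152.9] F [-0.4 -0.9 -1.4] j6 1.79
```

```bash
sed -i 's/T=68/T=115/; s/(abs(hs\[:,:,2\]-128)<9)/(hs[:,:,2]<131)/' h.py; python3 - <<'E'
from h import *
p,y=lockpose(616.2,143.3,42,"D3")
go(p[0],p[1],8,y)
E
```

```text
barrel [616.3 143.8  42. ] body [618.6 143.5] size [np.float32(27.1), np.float32(52.5)] yaw -0.042
row [-0.0034  0.0015  0.1449 -0.0135] t 28.0 yaw0 -0.056 pos [619.2 145.  152.9] F [ 0.2  0.4 -0.1] j6 1.79
```

```bash
f(){ grep -E "eef_pos|contact|width|finger" | tr '\n' ' '; echo; }
python3 -m handwheel '[[[-0.0034,0.0015,0.04,-0.0135],[-0.0034,0.0015,0.08,-0.0135],[-0.0034,0.0015,0.12,-0.0135],[-0.0034,0.0015,0.144,-0.0135],[-0.0034,0.0015,0.144,-0.0135],[-0.0034,0.0015,0.144,-0.0135]]]' 0|f
python3 -m handwheel '[[[0,0,0,0],[0,0,0,0],[0,0,0,0],[0,0,0,0],[0,0,0,0],[0,0,0,0],[0,0,0,0],[0,0,0,0]]]' 1|f
python3 -m handwheel '[[[0,0,-0.05,0],[0,0,-0.1,0],[0,0,-0.12,0],[0,0,-0.12,0],[0,0,-0.12,0]]]'|f
python3 - <<'E'
from h import *
C,s=np.cos(.132),np.sin(.132)
go(439.7+28*C,332+28*s,130,.132)
E
```

```text
eef_pos: [615.0, 143.0, 7.9] contact_force: [0.2, 0.2, 0.0] width: 1.001 finger_force: 0.0 
eef_pos: [614.9, 142.3, 8.4] contact_force: [-0.6, -0.0, 6.0] width: 0.315 finger_force: 61.0 
eef_pos: [613.3, 142.0, 126.7] contact_force: [0.0, -0.0, -1.7] width: 0.313 finger_force: 60.0 
row [-0.1542 -0.1871 -0.0032 -0.1757] t 29.9 yaw0 -0.044 pos [613.3 142.  126.7] F [ 0.  -0.  -1.7] j6 1.78
```

```bash
python3 -m handwheel '[[[-0.154,-0.187,0,-0.176],[-0.154,-0.187,0,-0.176],[-0.154,-0.187,0,-0.176],[-0.154,-0.187,0,-0.176],[-0.154,-0.187,0,-0.176],[-0.154,-0.187,0,-0.176],[-0.154,-0.187,0,-0.176]]]' >/dev/null; python3 - <<'E'
from h import *
C,s=np.cos(.132),np.sin(.132)
go(439.7+28*C,332+28*s,16,.132)
c=manip.calibration("wrist");I=manip.snapshot("wrist")
for i,j in((66,66),(66,-66),(-66,-66),(-66,66)):
    q=proj(c,(439.7+C*i-s*j,332+s*i+C*j,48),True);cv2.circle(I,tuple(q.round().astype(int).tolist()),3,(0,255,0),-1)
cv2.imwrite("pics/w6.png",I[:,:,::-1])
E
```

```text
row [ 0.0018 -0.0002  0.1088  0.0033] t 30.6 yaw0 0.135 pos [466.1 335.5 124.8] F [-0.2 -1.3 -2.4] j6 1.99
```

View pics/w6.png

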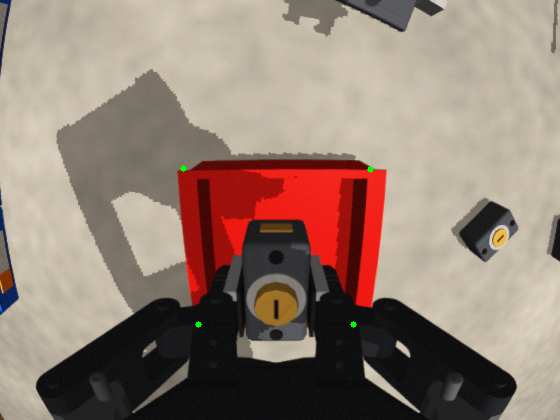

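The bin lines up: rim corners at (180,170) and (386,170), with the held lock central at (276,290). I'll lower and release with a partial opening.

```bash
f(){ grep -E "eef_pos|contact|width|finger" | tr '\n' ' '; echo; }
python3 -m handwheel '[[[0,0.002,0.04,0],[0,0.002,0.08,0],[0,0.002,0.1,0],[0,0.002,0.108,0],[0,0.002,0.108,0],[0,0.002,0.108,0]]]' |f
python3 -m handwheel '[[[0,0,0,0],[0,0,0,0],[0,0,0,0],[0,0,0,0]]]' 0.45|f
python3 -m handwheel '[[[0,0,-0.05,0],[0,0,-0.1,0],[0,0,-0.12,0],[0,0,-0.12,0],[0,0,-0.12,0]]]'|f
python3 - <<'E'
from h import *
go(485,-141,135,.458)
I=manip.snapshot("top");b,m=blobs(I,(8,110,90),(28,255,255),15);c=manip.calibration("top")
for ce,a,_ in b: print(at(c,ce,40).round(1),end=" ")
E
```

```text
eef_pos: [469.9, 333.5, 19.6] contact_force: [-0.1, -0.4, -2.1] width: 0.316 finger_force: 60.1 
eef_pos: [469.0, 334.1, 20.0] contact_force: [-0.5, 0.4, 0.4] width: 0.552 finger_force: 0.0 
eef_pos: [468.4, 333.8, 139.5] contact_force: [-0.2, 0.5, -0.5] width: 0.55 finger_force: 0.0 
row [-0.0463  0.4728  0.0043 -0.3255] t 32.1 yaw0 0.132 pos [468.4 333.8 139.5] F [-0.2  0.5 -0.5] j6 1.98
[ 742.6 -121.5   40. ] [660.9 335.3  40. ] [650.5 316.9  40. ] [ 602.1 -142.7   40. ] [585.6 630.6  40. ] [ 485.5 -141.4   40. ] [475.8 -13.7  40. ] [473.7 128.2  40. ] [ 338.7 -304.8   40. ]
```

```bash
python3 -m handwheel '[[[-0.046,0.473,0,-0.325],[-0.046,0.473,0,-0.325],[-0.046,0.473,0,-0.325],[-0.046,0.473,0,-0.325],[-0.046,0.473,0,-0.325],[-0.046,0.473,0,-0.325],[-0.046,0.473,0,-0.325],[-0.046,0.473,0,-0.325]]]' 0 >/dev/null; python3 - <<'E'
from h import *
go(485,-141,150,.458)
E
```

```text
row [-0.0311  0.0725 -0.0128 -0.0006] t 33.0 yaw0 0.457 pos [480.8 -62.2 137.3] F [ 1.4  0.2 -0. ] j6 0.9
```

```bash
python3 -m handwheel '[[[-0.031,0.0725,-0.01,0],[-0.031,0.0725,-0.01,0],[-0.031,0.0725,-0.01,0],[-0.031,0.0725,-0.01,0],[-0.031,0.0725,-0.01,0]]]' 0 >/dev/null; python3 - <<'E'
from h import *
p,y=lockpose(485,-141,42,"C1")
go(p[0],p[1],8,y)
E
```

```text
barrel [ 484.9 -141.1   42. ] body [ 486.7 -140. ] size [np.float32(27.2), np.float32(52.9)] yaw 0.448
row [-0.002   0.003   0.14    0.0105] t 33.5 yaw0 0.459 pos [ 485.7 -137.8  148. ] F [ 0.4 -0.8 -0.8] j6 0.75
```

```bash
f(){ grep -E "eef_pos|contact|width|finger" | tr '\n' ' '; echo; }
python3 -m handwheel '[[[-0.001,0.0025,0.04,0.01],[-0.001,0.0025,0.08,0.01],[-0.001,0.0025,0.12,0.01],[-0.001,0.0025,0.14,0.01],[-0.001,0.0025,0.14,0.01],[-0.001,0.0025,0.14,0.01]]]' 0|f
python3 -m handwheel '[[[0,0,0,0],[0,0,0,0],[0,0,0,0],[0,0,0,0],[0,0,0,0],[0,0,0,0],[0,0,0,0],[0,0,0,0]]]' 1|f
python3 -m handwheel '[[[0,0,-0.05,0],[0,0,-0.1,0],[0,0,-0.12,0],[0,0,-0.12,0],[0,0,-0.12,0]]]'|f
python3 - <<'E'
from h import *
C,s=np.cos(.132),np.sin(.132)
go(440-28*C,330-28*s,135,.132)
E
```

```text
eef_pos: [486.9, -140.9, 9.0] contact_force: [0.0, -0.3, 0.7] width: 0.999 finger_force: 0.0 
eef_pos: [487.5, -142.1, 10.2] contact_force: [-0.6, 1.2, 6.4] width: 0.315 finger_force: 60.3 
eef_pos: [486.5, -141.9, 129.0] contact_force: [-0.3, 0.4, -2.2] width: 0.314 finger_force: 60.2 
row [ 0.1355 -0.4543 -0.006   0.3151] t 35.5 yaw0 0.447 pos [ 486.5 -141.9  129. ] F [-0.3  0.4 -2.2] j6 0.76
```

```bash
python3 -m handwheel '[[[0.1355,-0.454,-0.005,0.315],[0.1355,-0.454,-0.005,0.315],[0.1355,-0.454,-0.005,0.315],[0.1355,-0.454,-0.005,0.315],[0.1355,-0.454,-0.005,0.315],[0.1355,-0.454,-0.005,0.315],[0.1355,-0.454,-0.005,0.315],[0.1355,-0.454,-0.005,0.315]]]' >/dev/null; python3 - <<'E'
from h import *
C,s=np.cos(.132),np.sin(.132)
go(440-28*C,330-28*s,135,.132)
E
```

```text
row [-0.0004 -0.0822 -0.0043  0.0003] t 36.2 yaw0 0.132 pos [423.5 244.9 130.9] F [ 0.9 -0.1 -2.5] j6 1.88
```

```bash
python3 -m handwheel '[[[-0.0004,-0.082,-0.004,0],[-0.0004,-0.082,-0.004,0],[-0.0004,-0.082,-0.004,0],[-0.0004,-0.082,-0.004,0],[-0.0004,-0.082,-0.004,0]]]' >/dev/null; python3 - <<'E'
from h import *
C,s=np.cos(.132),np.sin(.132)
go(440-28*C,330-28*s,18,.132)
I=manip.snapshot("wrist")
cv2.imwrite("pics/w7.png",I[:,:,::-1])
E
```

```text
row [-4.000e-04 -3.400e-03  1.175e-01 -1.000e-04] t 36.8 yaw0 0.132 pos [413.5 323.4 135.5] F [-0.3  0.5 -1.6] j6 2.02
```

View pics/w7.png

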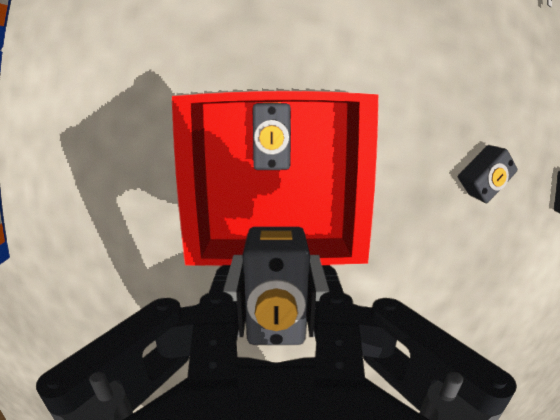

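Lock D stands in the bin at (272,136). Lock C is held over the free near half, so I'll lower it.

```bash
f(){ grep -E "eef_pos|contact|width|finger" | tr '\n' ' '; echo; }
python3 -m handwheel '[[[0,-0.002,0.04,0],[0,-0.002,0.08,0],[0,-0.002,0.1,0],[0,-0.002,0.117,0],[0,-0.002,0.117,0],[0,-0.002,0.117,0],[0,-0.002,0.117,0]]]' |f
python3 -m handwheel '[[[0,0,0,0],[0,0,0,0],[0,0,0,0],[0,0,0,0]]]' 0.45|f
python3 -m handwheel '[[[0,0,-0.05,0],[0,0,-0.1,0],[0,0,-0.13,0],[0,0,-0.13,0],[0,0,-0.13,0]]]'|f
python3 - <<'E'
from h import *
go(473.7,129,150,-.66)
I=manip.snapshot("wrist");cv2.imwrite("pics/w8.png",I[:,:,::-1])
c=manip.calibration("wrist");b,m=blobs(I,(8,110,90),(28,255,255),15)
for ce,a,_ in b: print(ce.round(),at(c,ce,40,True).round(1),end=" ")
E
```

```text
eef_pos: [415.4, 327.0, 21.2] contact_force: [-0.0, -0.1, -2.0] width: 0.314 finger_force: 60.5 
eef_pos: [414.6, 327.3, 20.8] contact_force: [0.4, 0.3, -0.4] width: 0.547 finger_force: 0.0 
eef_pos: [414.6, 327.3, 151.1] contact_force: [0.1, -0.4, -0.1] width: 0.551 finger_force: 0.0 
row [0.0323 0.2044 0.001  0.7926] t 38.4 yaw0 0.133 pos [414.6 327.3 151.1] F [ 0.1 -0.4 -0.1] j6 2.03
[11. 17.] [577.6 615.4  40. ] [  3. 126.] [463.9 610.9  40. ] [277. 139.] [470.3 334.   40. ] [493. 176.] [472.5 132.   40. ] [276. 177.] [440.3 330.9  40. ] [276. 213.] [410.5 326.7  40. ] [  8. 232.] [349.2 615.3  40. ]
```

```bash
python3 -m handwheel '[[[0.032,0.204,0,0.79],[0.032,0.204,0,0.79],[0.032,0.204,0,0.79],[0.032,0.204,0,0.79],[0.032,0.204,0,0.79],[0.032,0.204,0,0.79],[0.032,0.204,0,0.79],[0.032,0.204,0,0.79]]]' 0 >/dev/null; python3 - <<'E'
from h import *
p,y=lockpose(473.7,129,37,"A1")
go(p[0],p[1],8,y)
E
```

```text
barrel [473.2 129.1  37. ] body [475.1 127.7] size [np.float32(27.5), np.float32(53.3)] yaw -0.661
row [ 0.0011 -0.0007  0.1412  0.0048] t 39.3 yaw0 -0.656 pos [472.2 129.2 149.2] F [ 0.1 -0.7 -0.3] j6 2.41
```

```bash
f(){ grep -E "eef_pos|contact|width|finger" | tr '\n' ' '; echo; }
python3 -m handwheel '[[[0.001,0,0.04,0],[0.001,0,0.08,0],[0.001,0,0.12,0],[0.001,0,0.142,0],[0.001,0,0.142,0],[0.001,0,0.142,0]]]' 0|f
python3 -m handwheel '[[[0,0,0,0],[0,0,0,0],[0,0,0,0],[0,0,0,0],[0,0,0,0],[0,0,0,0],[0,0,0,0],[0,0,0,0]]]' 1|f
python3 -m handwheel '[[[0,0,-0.05,0],[0,0,-0.1,0],[0,0,-0.12,0],[0,0,-0.12,0],[0,0,-0.12,0]]]'|f
python3 - <<'E'
from h import *
go(540,-160,140,0)
E
```

```text
eef_pos: [473.5, 128.9, 8.0] contact_force: [0.5, 0.2, -0.2] width: 1.003 finger_force: 0.0 
eef_pos: [474.4, 128.5, 9.3] contact_force: [-0.4, -0.1, 6.9] width: 0.318 finger_force: 60.3 
eef_pos: [473.3, 128.3, 128.2] contact_force: [-0.5, -0.3, -1.7] width: 0.315 finger_force: 60.2 
row [ 0.2291  0.1874 -0.0118 -0.6578] t 41.2 yaw0 -0.658 pos [473.3 128.3 128.2] F [-0.5 -0.3 -1.7] j6 2.41
```

Move toward the tray at height, then view it.

```bash
python3 -m handwheel '[[[0.229,0.187,-0.03,-0.658],[0.229,0.187,-0.03,-0.658],[0.229,0.187,-0.03,-0.658],[0.229,0.187,-0.03,-0.658],[0.229,0.187,-0.03,-0.658],[0.229,0.187,-0.03,-0.658],[0.229,0.187,-0.03,-0.658],[0.229,0.187,-0.03,-0.658]]]' >/dev/null; python3 - <<'E'
from h import *
go(480,-317,170,0)
E
```

```text
row [-0.06    0.155  -0.0138 -0.0038] t 42.0 yaw0 -0.004 pos [ 540.5 -162.2  156.1] F [-0.3  0.4 -2.1] j6 1.21
```

```bash
python3 -m handwheel '[[[-0.06,0.155,-0.014,-0.004],[-0.06,0.155,-0.014,-0.004],[-0.06,0.155,-0.014,-0.004],[-0.06,0.155,-0.014,-0.004],[-0.06,0.155,-0.014,-0.004],[-0.06,0.155,-0.014,-0.004]]]' >/dev/null; python3 - <<'E'
from h import *
c=manip.calibration("wrist");I=manip.snapshot("wrist").copy()
cv2.imwrite("pics/w9raw.png",I[:,:,::-1])
for x,y,yw,col in((559.5,-317,-.005,(0,255,0)),(559.5,-322,0.04,(255,255,0))):
  C,s=np.cos(yw),np.sin(yw)
  for i,j in((136,66),(136,-66),(-136,-66),(-136,66),(0,66),(0,-66)):
    q=proj(c,(x+C*i-s*j,y+s*i+C*j,36),True);cv2.circle(I,tuple(q.round().astype(int).tolist()),3,col,-1)
cv2.imwrite("pics/w9.png",I[:,:,::-1])
go(480,-317,15,0)
E
```

```text
row [-0.0002  0.0054  0.156   0.0052] t 42.6 yaw0 0.005 pos [ 480.5 -312.1  171.1] F [ 0.5  0.3 -2. ] j6 0.91
```

View pics/w9.png

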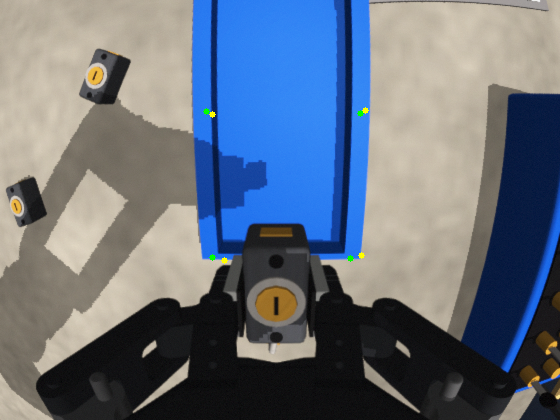

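The tray's floor spans columns 217–337 at row 110, and its near inner edge is at row 240. The held lock is upright at (276,285). I'll compute the tray's centreline.

```bash
python3 - <<'E'
from h import *
c=manip.calibration("wrist")
for uv in((217,110),(337,110),(219,240),(335,240)): print(uv,at(c,uv,6,True).round(1))
for uv in((195,110),(367,110),(203,258),(362,258)): print(uv,at(c,uv,36,True).round(1))
I=cv2.imread("pics/w9raw.png")
for r in(60,110,200): print(r,[(k,I[r,k].tolist()) for k in list(range(190,224,3))+list(range(330,374,4))])
go(480,-312,15,0)
E
```

```text
(217, 110) [ 560.9 -254.7    6. ]
(337, 110) [ 561.6 -368.     6. ]
(219, 240) [ 429.7 -252.2    6. ]
(335, 240) [ 430.5 -372.2    6. ]
(195, 110) [ 561.2 -240.8   36. ]
(367, 110) [ 562.5 -389.1   36. ]
(203, 258) [ 422.9 -241.1   36. ]
(362, 258) [ 423.7 -394.6   36. ]
60 [(190, [158, 175, 185]), (193, [238, 123, 45]), (196, [241, 124, 41]), (199, [241, 123, 42]), (202, [240, 121, 40]), (205, [242, 125, 43]), (208, [241, 122, 42]), (211, [118, 48, 16]), (214, [90, 34, 8]), (217, [216, 101, 33]), (220, [242, 125, 45]), (223, [242, 125, 44]), (330, [245, 134, 51]), (334, [244, 134, 51]), (338, [169, 78, 32]), (342, [168, 78, 28]), (346, [70, 32, 11]), (350, [63, 25, 9]), (354, [245, 136, 55]), (358, [244, 133, 53]), (362, [244, 133, 50]), (366, [244, 131, 49]), (370, [218, 165, 145])]
110 [(190, [170, 189, 199]), (193, [232, 121, 61]), (196, [241, 121, 39]), (199, [240, 121, 40]), (202, [241, 123, 43]), (205, [240, 121, 39]), (208, [241, 123, 40]), (211, [166, 70, 21]), (214, [92, 38, 13]), (217, [187, 82, 27]), (220, [241, 125, 43]), (223, [241, 125, 40]), (330, [246, 139, 55]), (33
[... 151 characters left out ...]
(362, [245, 137, 52]), (366, [245, 136, 54]), (370, [190, 173, 173])]
200 [(190, [105, 119, 126]), (193, [105, 117, 123]), (196, [108, 113, 117]), (199, [157, 67, 21]), (202, [156, 66, 18]), (205, [158, 67, 21]), (208, [158, 66, 22]), (211, [156, 65, 17]), (214, [118, 49, 18]), (217, [66, 26, 9]), (220, [104, 44, 10]), (223, [158, 67, 21]), (330, [242, 126, 45]), (334, [159, 67, 22]), (338, [157, 65, 19]), (342, [77, 29, 10]), (346, [63, 27, 7]), (350, [242, 125, 44]), (354, [242, 127, 44]), (358, [242, 125, 44]), (362, [242, 126, 43]), (366, [183, 189, 196]), (370, [172, 191, 201])]
row [-0.0002  0.0004  0.1561  0.0052] t 42.6 yaw0 0.005 pos [ 480.5 -312.1  171.1] F [ 0.5  0.3 -2. ] j6 0.91
```

Tray floor centre is (560,-312), width 120 mm as specified, yaw about 0. I'll place lock A at (480,-312).

```bash
f(){ grep -E "eef_pos|contact|width|finger" | tr '\n' ' '; echo; }
python3 -m handwheel '[[[0,0,0.05,0.005],[0,0,0.1,0.005],[0,0,0.13,0.005],[0,0,0.153,0.005],[0,0,0.153,0.005],[0,0,0.153,0.005],[0,0,0.153,0.005]]]' |f
python3 -m handwheel '[[[0,0,0.002,0],[0,0,0.002,0]]]'|f
```

```text
eef_pos: [481.7, -313.7, 19.9] contact_force: [0.3, -0.3, -1.1] width: 0.312 finger_force: 62.7 
eef_pos: [481.2, -314.5, 17.9] contact_force: [-0.1, -0.5, -0.8] width: 0.317 finger_force: 62.7
```

```bash
f(){ grep -E "eef_pos|contact|width|finger" | tr '\n' ' '; echo; }
python3 -m handwheel '[[[0,0,0.0015,0],[0,0,0.0015,0],[0,0,0.0015,0]]]'|f
python3 -m handwheel '[[[0,0,0,0],[0,0,0,0],[0,0,0,0],[0,0,0,0]]]' 0.45|f
python3 -m handwheel '[[[0,0,-0.05,0],[0,0,-0.1,0],[0,0,-0.13,0],[0,0,-0.13,0],[0,0,-0.13,0]]]'|f
python3 - <<'E'
from h import *
go(602,-142,150,-.45)
I=manip.snapshot("top");b,m=blobs(I,(8,110,90),(28,255,255),15);c=manip.calibration("top")
for ce,a,_ in b: print(at(c,ce,40).round(1),end=" ")
E
```

```text
eef_pos: [480.7, -314.6, 15.8] contact_force: [-0.3, 0.3, -1.2] width: 0.32 finger_force: 62.7 
eef_pos: [480.9, -314.6, 15.9] contact_force: [-0.3, 0.7, -0.5] width: 0.55 finger_force: 0.0 
eef_pos: [481.1, -314.7, 146.6] contact_force: [0.4, 0.3, 0.0] width: 0.549 finger_force: 0.0 
row [ 0.1208 -0.1728 -0.0034  0.4493] t 44.8 yaw0 -0.001 pos [ 481.1 -314.7  146.6] F [0.4 0.3 0. ] j6 0.92
[ 741.7 -121.9   40. ] [660.9 335.3  40. ] [650.7 317.5  40. ] [ 602.1 -142.7   40. ] [585.5 630.5  40. ] [475.8 -13.7  40. ] [472.7 335.8  40. ] [463.1 629.9  40. ] [413.6 328.6  40. ] [339.9 630.7  40. ]
```

```bash
python3 -m handwheel '[[[0.121,-0.173,0,0.449],[0.121,-0.173,0,0.449],[0.121,-0.173,0,0.449],[0.121,-0.173,0,0.449],[0.121,-0.173,0,0.449],[0.121,-0.173,0,0.449],[0.121,-0.173,0,0.449]]]' 0 >/dev/null; python3 - <<'E'
from h import *
p,y=lockpose(602,-142.3,37,"E1")
go(p[0],p[1],8.5,y)
E
```

```text
barrel [ 602.  -142.7   37. ] body [ 604.3 -143.5] size [np.float32(27.3), np.float32(52.2)] yaw -0.457
row [ 2.300e-03 -1.000e-04  1.355e-01  7.600e-03] t 45.5 yaw0 -0.449 pos [ 600.4 -141.8  144. ] F [-0.1  0.1  0.6] j6 1.72
```

```bash
f(){ grep -E "eef_pos|contact|width|finger" | tr '\n' ' '; echo; }
python3 -m handwheel '[[[0.001,0,0.04,0.008],[0.001,0,0.08,0.008],[0.001,0,0.12,0.008],[0.001,0,0.137,0.008],[0.001,0,0.137,0.008],[0.001,0,0.137,0.008]]]' 0|f
python3 -m handwheel '[[[0,0,0,0],[0,0,0,0],[0,0,0,0],[0,0,0,0],[0,0,0,0],[0,0,0,0],[0,0,0,0],[0,0,0,0]]]' 1|f
python3 -m handwheel '[[[0,0,-0.05,0],[0,0,-0.1,0],[0,0,-0.13,0],[0,0,-0.13,0],[0,0,-0.13,0]]]'|f
python3 - <<'E'
from h import *
go(640,-312,140,0)
E
```

```text
eef_pos: [602.1, -143.3, 8.6] contact_force: [0.1, -0.3, 0.7] width: 0.995 finger_force: 0.0 
eef_pos: [603.6, -142.3, 10.0] contact_force: [-1.5, -0.6, 6.4] width: 0.311 finger_force: 61.2 
eef_pos: [602.6, -141.8, 138.9] contact_force: [-0.2, -0.3, -3.7] width: 0.316 finger_force: 60.2 
row [ 0.1087  0.1362 -0.001  -0.4575] t 47.5 yaw0 -0.457 pos [ 602.6 -141.8  138.9] F [-0.2 -0.3 -3.7] j6 1.73
```

```bash
f(){ grep -E "eef_pos|contact|width|finger" | tr '\n' ' '; echo; }
python3 -m handwheel '[[[0.109,0.136,0,-0.457],[0.109,0.136,0,-0.457],[0.109,0.136,0,-0.457],[0.109,0.136,0,-0.457],[0.109,0.136,0,-0.457],[0.109,0.136,0,-0.457],[0.109,0.136,0,-0.457]]]' |f
python3 -m handwheel '[[[0,0,0.04,0],[0,0,0.08,0],[0,0,0.1,0],[0,0,0.115,0],[0,0,0.115,0],[0,0,0.115,0],[0,0,0.115,0]]]' |f
```

```text
eef_pos: [639.1, -310.4, 136.5] contact_force: [-1.0, -0.3, -1.6] width: 0.315 finger_force: 60.1 
eef_pos: [641.9, -312.6, 25.7] contact_force: [0.4, -0.5, -2.6] width: 0.312 finger_force: 60.1
```

```bash
f(){ grep -E "eef_pos|contact|width|finger" | tr '\n' ' '; echo; }
python3 -m handwheel '[[[0,0,0.004,0],[0,0,0.007,0],[0,0,0.007,0],[0,0,0.007,0]]]'|f
python3 -m handwheel '[[[0,0,0.0015,0],[0,0,0.0015,0],[0,0,0.0015,0]]]'|f
python3 -m handwheel '[[[0,0,0,0],[0,0,0,0],[0,0,0,0],[0,0,0,0]]]' 0.45|f
python3 -m handwheel '[[[0,0,-0.05,0],[0,0,-0.1,0],[0,0,-0.13,0],[0,0,-0.13,0],[0,0,-0.13,0]]]'|f
python3 - <<'E'
from h import *
go(475.7,-13.5,150,.245)
I=manip.snapshot("top");b,m=blobs(I,(8,110,90),(28,255,255),15);c=manip.calibration("top")
for ce,a,_ in b: print(at(c,ce,40).round(1),end=" ")
E
```

```text
eef_pos: [640.4, -312.2, 16.8] contact_force: [-0.6, -0.9, -2.1] width: 0.315 finger_force: 60.1 
eef_pos: [640.7, -312.4, 16.0] contact_force: [-2.3, 0.1, 2.8] width: 0.316 finger_force: 60.7 
eef_pos: [640.6, -312.2, 15.0] contact_force: [0.8, -0.6, 0.4] width: 0.549 finger_force: 0.0 
eef_pos: [640.9, -312.4, 146.3] contact_force: [0.2, 0.1, -0.7] width: 0.55 finger_force: 0.0 
row [-0.1654 -0.2988 -0.0043 -0.2457] t 50.5 yaw0 -0.001 pos [ 640.9 -312.4  146.3] F [ 0.2  0.1 -0.7] j6 1.06
[ 740.6 -122.9   40. ] [657.6 329.6  40. ] [ 641.1 -312.2   40. ] [585.5 630.5  40. ] [475.8 -13.7  40. ] [472.7 335.5  40. ] [463.1 629.9  40. ] [413.6 328.6  40. ] [339.8 630.6  40. ]
```

```bash
python3 -m handwheel '[[[-0.165,-0.299,0,-0.245],[-0.165,-0.299,0,-0.245],[-0.165,-0.299,0,-0.245],[-0.165,-0.299,0,-0.245],[-0.165,-0.299,0,-0.245],[-0.165,-0.299,0,-0.245],[-0.165,-0.299,0,-0.245],[-0.165,-0.299,0,-0.245]]]' 0 >/dev/null; python3 -m handwheel '[[[0,0,0,0],[0,0,0,0]]]' >/dev/null; python3 - <<'E'
from h import *
p,y=lockpose(475.7,-13.5,37,"B1")
go(p[0],p[1],8.5,y)
I=manip.snapshot("top");b,m=blobs(I,(8,110,90),(28,255,255),15);c=manip.calibration("top")
for ce,a,_ in b: print(at(c,ce,40).round(1),end=" ")
E
```

```text
barrel [475.4 -13.5  37. ] body [478.  -12.8] size [np.float32(27.2), np.float32(53.2)] yaw 0.234
row [-0.0008 -0.0007  0.1361  0.0097] t 51.5 yaw0 0.243 pos [476.4 -14.  144.6] F [ 0.9 -0.   0.1] j6 1.21
[ 742.  -121.6   40. ] [660.9 335.3  40. ] [650.7 317.5  40. ] [ 622.4 -320.    40. ] [585.5 630.5  40. ] [ 481.1 -314.6   40. ] [472.9 335.8  40. ] [463.1 629.9  40. ] [413.6 328.6  40. ] [ 339.  -304.7   40. ] [339.9 630.7  40. ]
```

Lock E was knocked inside the tray, to (622,-320). I'll carry on with lock B and check E afterwards.

```bash
f(){ grep -E "eef_pos|contact|width|finger" | tr '\n' ' '; echo; }
python3 -m handwheel '[[[-0.001,-0.0005,0.04,0.01],[-0.001,-0.0005,0.08,0.01],[-0.001,-0.0005,0.12,0.01],[-0.001,-0.0005,0.137,0.01],[-0.001,-0.0005,0.137,0.01],[-0.001,-0.0005,0.137,0.01]]]' 0|f
python3 -m handwheel '[[[0,0,0,0],[0,0,0,0],[0,0,0,0],[0,0,0,0],[0,0,0,0],[0,0,0,0],[0,0,0,0],[0,0,0,0]]]' 1|f
python3 -m handwheel '[[[0,0,-0.05,0],[0,0,-0.1,0],[0,0,-0.13,0],[0,0,-0.13,0],[0,0,-0.13,0]]]'|f
python3 - <<'E'
from h import *
go(548,-312,160,0)
E
```

```text
eef_pos: [475.2, -13.7, 8.0] contact_force: [-0.6, -0.2, 0.8] width: 1.003 finger_force: 0.0 
eef_pos: [475.3, -13.0, 9.3] contact_force: [-1.2, -0.9, 6.4] width: 0.318 finger_force: 59.8 
eef_pos: [474.5, -12.7, 138.7] contact_force: [-0.2, 0.5, -2.7] width: 0.316 finger_force: 60.3 
row [ 0.002   0.3082 -0.0212  0.2344] t 53.5 yaw0 0.234 pos [474.5 -12.7 138.7] F [-0.2  0.5 -2.7] j6 1.22
```

```bash
f(){ grep -E "eef_pos|contact|width|finger" | tr '\n' ' '; echo; }
python3 -m handwheel '[[[0.002,0.308,-0.021,0.234],[0.002,0.308,-0.021,0.234],[0.002,0.308,-0.021,0.234],[0.002,0.308,-0.021,0.234],[0.002,0.308,-0.021,0.234],[0.002,0.308,-0.021,0.234],[0.002,0.308,-0.021,0.234],[0.002,0.308,-0.021,0.234]]]' |f
python3 -m handwheel '[[[0,0,0,0],[0,0,0,0]]]' |f
python3 - <<'E'
from h import *
I=manip.snapshot("wrist");cv2.imwrite("pics/w10.png",I[:,:,::-1])
go(548,-312,16,0)
E
```

```text
eef_pos: [547.0, -313.2, 156.2] contact_force: [-0.5, 1.3, -2.8] width: 0.312 finger_force: 60.4 
eef_pos: [546.8, -309.5, 157.9] contact_force: [0.8, 0.1, -1.7] width: 0.311 finger_force: 60.5 
row [0.0011 0.0026 0.1424 0.0019] t 54.5 yaw0 0.002 pos [ 547.2 -309.7  158.4] F [-0.1 -0.1 -2.4] j6 0.99
```

View pics/w10.png

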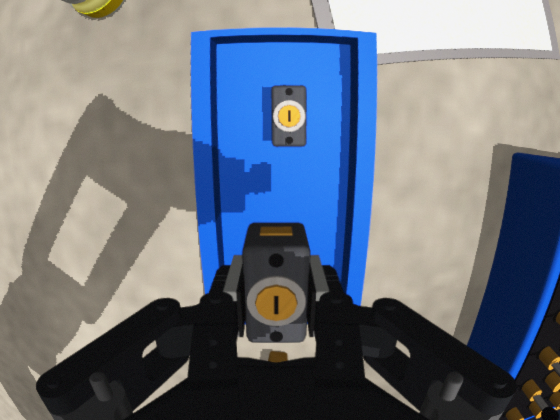

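Lock E stands upright in the tray at (289,115) with its barrel pressed in, and there's clear floor below the held lock. I'll lower lock B.

```bash
f(){ grep -E "eef_pos|contact|width|finger" | tr '\n' ' '; echo; }
python3 -m handwheel '[[[0,0.001,0.04,0],[0,0.001,0.08,0],[0,0.001,0.12,0],[0,0.001,0.138,0],[0,0.001,0.138,0],[0,0.001,0.138,0],[0,0.001,0.138,0]]]' |f
python3 -m handwheel '[[[0,0,0.002,0],[0,0,0.0035,0],[0,0,0.0035,0]]]'|f
```

```text
eef_pos: [549.5, -313.3, 23.1] contact_force: [-0.3, 0.1, -2.0] width: 0.313 finger_force: 60.4 
eef_pos: [548.3, -313.1, 18.4] contact_force: [-1.0, -0.1, -1.1] width: 0.316 finger_force: 60.4
```

```bash
f(){ grep -E "eef_pos|contact|width|finger" | tr '\n' ' '; echo; }
python3 -m handwheel '[[[0,0,0.002,0],[0,0,0.002,0],[0,0,0.002,0]]]'|f
python3 -m handwheel '[[[0,0,0,0],[0,0,0,0],[0,0,0,0],[0,0,0,0]]]' 0.45|f
python3 -m handwheel '[[[0,0,-0.05,0],[0,0,-0.1,0],[0,0,-0.15,0],[0,0,-0.2,0],[0,0,-0.2,0],[0,0,-0.2,0]]]'|f
python3 -m handwheel '[[[-0.05,-0.05,0,0],[-0.08,-0.1,0,0],[-0.1,-0.15,0,0],[-0.1,-0.2,0,0],[-0.1,-0.2,0,0],[-0.1,-0.2,0,0]]]'|f
python3 - <<'E'
from h import *
I=manip.snapshot("top");S=manip.snapshot("scene");b,m=blobs(I,(8,110,90),(28,255,255),15);c=manip.calibration("top");cs=manip.calibration("scene")
for ce,a,_ in b: print(at(c,ce,43).round(1),end=" ")
k=lambda A,f:cv2.resize(A,None,fx=f,fy=f,interpolation=cv2.INTER_CUBIC)
o=np.zeros((600,800,3),np.uint8);a=k(I[90:330,95:460],2);o[:300,:456]=cv2.resize(a,(456,300));t=k(S[120:345,90:450],1.25);o[310:310+t.shape[0],:t.shape[1]]=t
t=k(I[135:285,370:455],3.5)[:525];o[:t.shape[0],470:470+t.shape[1]]=t
cv2.imwrite("pics/fin.png",o[:,:,::-1])
E
```

```text
eef_pos: [547.9, -312.9, 15.6] contact_force: [0.4, -0.7, -2.8] width: 0.314 finger_force: 60.4 
eef_pos: [548.3, -313.1, 16.0] contact_force: [-0.3, 0.4, 0.1] width: 0.547 finger_force: 0.0 
eef_pos: [548.9, -313.5, 218.0] contact_force: [-0.5, 0.7, -0.7] width: 0.554 finger_force: 0.0 
eef_pos: [444.5, -108.9, 213.7] contact_force: [0.6, -0.6, 0.2] width: 0.548 finger_force: 0.0 
[ 741.3 -121.2   43. ] [660.4 334.4  43. ] [650.2 316.7  43. ] [ 622.  -319.3   43. ] [585.2 628.9  43. ] [ 548.2 -312.1   43. ] [472.6 335.   43. ] [463.  628.3  43. ] [413.7 327.7  43. ] [ 338.4 -304.4   43. ] [340.2 629.3  43. ]
```

View pics/fin.png

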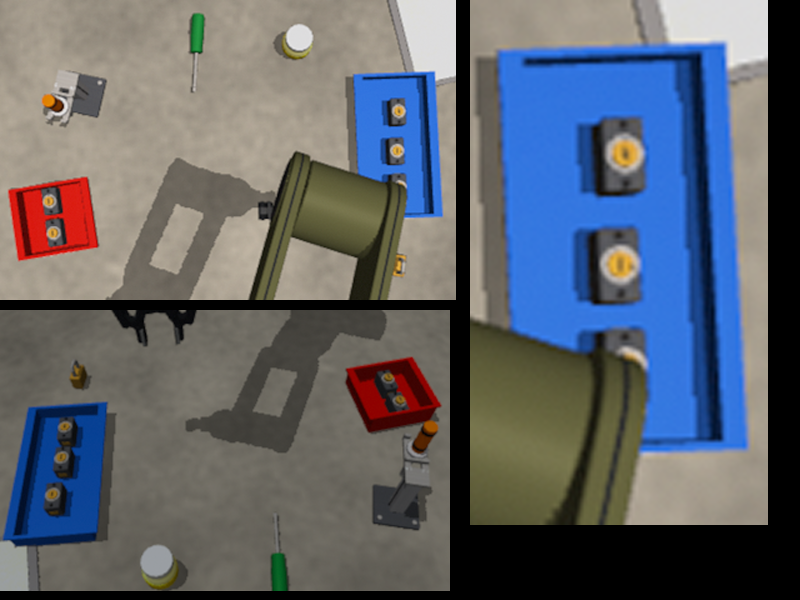

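Three sound locks stand in the tray, two faulty ones are in the bin, and the tester hangs on its hook. The jar, driver and padlock haven't moved, and the robot is clear. Handing in.

```bash
python3 -m handwheel '[[[0,0,0,0],[0,0,0,0],[0,0,0,0],[0,0,0,0]]]' | head -1; python3 -c "
from workcell import manip
print(manip.close_job())"
```

```text
t: 57.95
the job is handed in; nothing more can be done
None
```

The job is handed in, with no verdict returned: all five locks present were pressed to their stops, the three sound ones stand in the blue tray, the two faulty ones are in the red bin, and the tester is back on its hook.

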